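Seat a stack of bearings in their flange housings

ROBOT

A 7-joint arm with a two-finger parallel gripper is mounted at the origin on a cart in front of the work surface, level with it; the furniture and walls round the work are solid. World frame = base frame: x ahead of the robot, y to its left, z up, the work surface at z = 0. Lengths are in m, angles in rad, forces in N, time in s.
With the tool pointing down it reaches from about 0.4 to 0.9 m from the base axis. Payload 5.6 kg.
Tool frame: the origin (TCP) lies at the very end of the fingers, on their centre line; the grasp point (between the pads) lies arm.grip_point_offset behind it (arm.grip_point_offset is the distance from the TCP to the grasp point, in m); z points along the fingers, y is the line along which they close (so a half turn about z gives the same grasp; the last joint's range is limited). The gripper opens to 92 mm and grips with 3 to 60 N. Pads are 20 mm wide; open, the fingers measure 128 mm over their backs; the gripper's body (75 mm by 189 mm) begins 69 mm behind the grasp point.
Start: joints at [1.242, 0.468, -0.012, 1.603, 0.006, 1.071, -0.056], TCP at [0.183, -0.624, 0.215] pointing down, gripper open.
Joint ranges: [-2.53, 2.53], [-0.31, 2.02], [-1.57, 1.55], [0.28, 2.44], [-1.29, 4.43], [0.15, 1.84], [-2.92, 2.92]. Speed limits (rad/s): [2.57, 2.57, 3.14, 3.14, 3.14, 3.14, 3.14].

INTERFACE

Orientations are given as a rotation vector (axis times angle).
In Python, from station import arm, vision gives the robot as it stands. The module is installed in compiled form; this text tells all that it offers.
- The arm moves only by the tool play_rows, never from a script. Its argument "series" is a list of rows, each an object with "translation": the shift along the world's x, y, z scaled (see below), a list of three; "delta_rot": the turn, a rotation vector about the world's x, y, z scaled (see below), a list of three; "claw": the opening, from 0 (shut) to 1 (fully open). In form: [{"translation": [x, y, z], "delta_rot": [ax, ay, az], "claw": claw}, ...]. A call has exactly 5 rows; each row shifts and turns the commanded pose from where the row before left it; what a row does not reach is not made up. The controller multiplies each number of a shift by 150 mm and each number of a turn by 180 degrees. A row lasts 1/12 s, in which the tool goes at most 41.7 mm and 7.16 degrees, less where a joint would pass 70% of its speed; a pose out of reach is approached as far as the arm can. A call with a number of a shift or a turn outside -1 to 1 is refused whole. A call with a gripper value outside its range is refused whole. The fingers move at their own pace and stop on an object; "force" is the grip in N (left out, the last holds). Time passes only in rows, so rows that do not move let the fingers close, or fill a call up. It gives the time, the measured TCP pose, the force, the opening and the grip force at its end, in the units of the state.
- arm.observe(): the state, without advancing time (a new reading comes with each control period).
- vision.camera(name): name is "side" or "top"; returns the picture (384x512x3 uint8, red, green, blue); there is no depth.
- vision.calibration(name): a dict with "vfov" (degrees; the focal length in pixels is half the picture's height over the tangent of half this angle, whatever the lens; pixels are square), "cx", "cy" (the principal point, pixels), "rvec" (rotation vector, rad) and "tvec" (3), from world to camera coordinates, as OpenCV has them. Camera axes: x right, y down, z forward; pixel columns grow to the right and rows downward; lengths in m; the calibration is good to about 2 mm. A picture is of the moment at which its call begins. calibration takes no time and is no camera call.
- arm.hand_in(): hands the job in; it is judged then, once.
The state is a dict: "t": time; "q": joint angles; "joint_velocities": joint speeds; "tau": joint torques, N m; "ee_pos": TCP position; "tool_rot": TCP orientation; "contact_force": force on the tool from outside, world axes, zero at the start; "torque": the same for the moment, N m; "width": finger opening in m; "finger_force": force on a finger pad.
Only numpy, scipy, OpenCV 4.12 (cv2) and the standard library are available. Lean on these libraries where they do the work, as an engineer would, in place of code of your own. Each camera call takes 0.05 s, during which the arm holds its last target. There are 200 camera calls.

TASK

Four new ball bearings stand stacked on the bench, the largest at the bottom. Take the stack apart and seat each bearing in the flange housing whose bore it fits, lying level and fully home on the shoulder; set them in gently, never dropping or forcing one, and leave the caliper where it lies.

Things in the scene. Friction and masses are not known exactly. Their poses are not given: they have to be found in the camera images.
- bearing_xl: largest of the four sealed ball bearings, a flat round steel ring 62 mm outside diameter and 20 mm high with dark seals and its bore closed by a grey plug (solid, so grip it by the outer rim); at the start it lies on the bench at the foot of the stack. Origin: its centre, at half height (10 mm above its underside); z is its axis.
- bearing_l: second largest of the four sealed ball bearings, a flat round steel ring 52 mm outside diameter and 18 mm high with dark seals and its bore closed by a grey plug (solid, so grip it by the outer rim); at the start it lies on the largest one. Origin: its centre, at half height (9 mm above its underside); z is its axis.
- bearing_m: third largest of the four sealed ball bearings, a flat round steel ring 42 mm outside diameter and 16 mm high with dark seals and its bore closed by a grey plug (solid, so grip it by the outer rim); at the start it lies on the second largest. Origin: its centre, at half height (8 mm above its underside); z is its axis.
- bearing_s: smallest of the four sealed ball bearings, a flat round steel ring 32 mm outside diameter and 14 mm high with dark seals and its bore closed by a grey plug (solid, so grip it by the outer rim); at the start it lies on top of the stack. Origin: its centre, at half height (7 mm above its underside); z is its axis.
- housing_xl: flange housing for the 62 mm bearing, fixed: dark square flange 108 mm wide, 12 mm thick, with bolt holes; in its round hub a bright round seat 65 mm across, opening by a cone to 72 mm at the rim. Rim 21 mm, seat floor (shoulder) 14 mm above the bench; the cone is the upper 3.5 mm; the seated bearing stands 13 mm proud. Origin: centre of its underside; z up, the seat's axis.
- housing_l: flange housing for the 52 mm bearing, fixed: dark square flange 95 mm wide, 12 mm thick, with bolt holes; in its round hub a bright round seat 55 mm across, opening by a cone to 62 mm at the rim. Rim 21 mm, seat floor (shoulder) 14 mm above the bench; the cone is the upper 3.5 mm; the seated bearing stands 11 mm proud. Origin: centre of its underside; z up, the seat's axis.
- housing_m: flange housing for the 42 mm bearing, fixed: dark square flange 86 mm wide, 12 mm thick, with bolt holes; in its round hub a bright round seat 45 mm across, opening by a cone to 52 mm at the rim. Rim 21 mm, seat floor (shoulder) 14 mm above the bench; the cone is the upper 3.5 mm; the seated bearing stands 9 mm proud. Origin: centre of its underside; z up, the seat's axis.
- housing_s: flange housing for the 32 mm bearing, fixed: dark square flange 76 mm wide, 12 mm thick, with bolt holes; in its round hub a bright round seat 35 mm across, opening by a cone to 42 mm at the rim. Rim 21 mm, seat floor (shoulder) 14 mm above the bench; the cone is the upper 3.5 mm; the seated bearing stands 7 mm proud. Origin: centre of its underside; z up, the seat's axis.
- caliper: steel vernier caliper, 68 x 168 x 10 mm, lying loose and flat on the bench among the work; to be left where it is. Origin: centre of its underside. (Round the work: tall tool cases stand at the back of the bench on the right, beyond x about 0.57 m where y is below about -0.05 m; come in along the front, clear of them.)

How it is judged:
By the outcome, as a careful person would: the job done as asked, in the order asked, and still so for the second after the job is handed in, with the robot touching nothing.
It also fails if it takes over 112 s, if anything falls off the work surface, if the arm or the gripper's body presses on something with over 40 N, if the wrist force passes 120 N, or if a joint passes its speed limit or range.

## Working session

There is one attempt and no reset: what is moved stays moved. The work goes in short steps, Python scripts to look and compute and a tool call to move; the robot and the scene stay as the last step left them, time stands still between calls to the robot, and variables do not carry over. Pictures are saved under pics/ and viewed, at most 14 in all, crops included, and the job is handed in when it is done.

Besides the shell and the picture viewer there is one more tool, called after "Emit:" as name(argument=value, ...), one argument or row to a line, values as JSON. play_rows: Moves the arm, as the interface text tells. Its arguments: {"type":"object","properties":{"series":{"type":"array","items":{"type":"object","properties":{"translation":{"type":"array","items":{"type":"number"}},"delta_rot":{"type":"array","items":{"type":"number"}},"claw":{"type":"number"}}}},"force":{"type":"number"}},"required":["series"]}

```bash
mkdir -p pics; python3 - <<'E'
from station import arm, vision
import cv2
for n in("side","top"):
    im=vision.camera(n); cv2.imwrite(f"pics/{n}0.png",im[:,:,::-1]); print(n,vision.calibration(n))
print(arm.observe(), arm.grip_point_offset)
E
```

```text
side {'vfov': 53.864717741247034, 'cx': 257.2075008092109, 'cy': 195.58267188535385, 'rvec': array([2.01862436, 0.01524672, 0.02275828]), 'tvec': array([-0.51628694,  0.10053548,  0.74612197])}
top {'vfov': 44.37275160426132, 'cx': 251.3265239224326, 'cy': 194.3739456024213, 'rvec': array([ 2.16855289, -2.11306196,  0.16866713]), 'tvec': array([0.10486404, 0.51708302, 1.10014907])}
{'t': 0.1, 'q': array([ 1.24199751,  0.46828446, -0.01158063,  1.60353031,  0.00598498,
        1.07141189, -0.05630369]), 'joint_velocities': array([-5.67367047e-05, -1.14482447e-03,  7.41681757e-04, -2.51753494e-03,
        1.23834710e-03,  1.41748591e-03,  2.28840752e-03]), 'tau': array([ 5.35914605e-04, -5.21647990e+01, -1.25294548e-02, -2.44367552e+01,
       -5.67938830e-02,  1.40923768e-02,  5.22434277e-05]), 'ee_pos': array([ 0.1830269 , -0.62314704,  0.21373912]), 'tool_rot': array([-3.10804489e+00, -4.47034866e-01,  5.31586605e-04]), 'contact_force': array([0.54732605, 0.20337319, 0.72172091]), 'torque': array([-0.0281523 ,  0.00543177, -0.0063633 ]), 'finger_force': 0.0, 'width': 0.09181413217762004} 0.0187
```

View pics/side0.png

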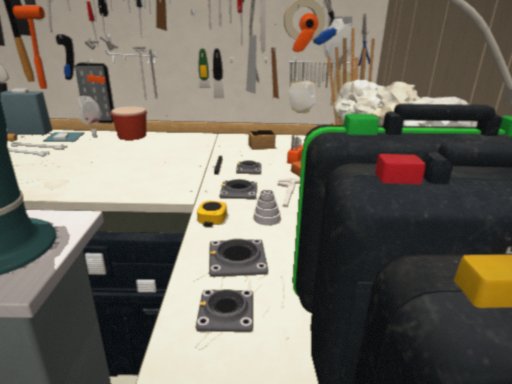

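View pics/top0.png

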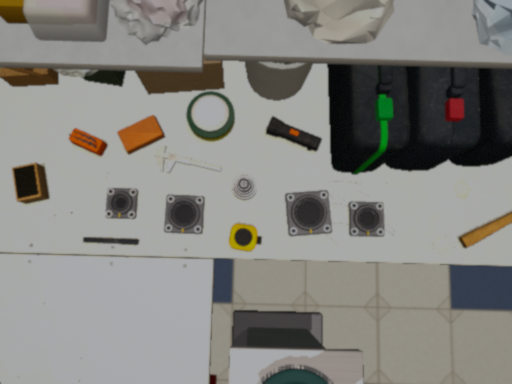

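The side view shows the stack near (266,208), with housings at (238,257), (225,310), (239,188) and (249,167). The top view shows the stack at (244,187), and the housings by width are S (122,203), L (184,214), XL (308,212) and M (367,218). The caliper is at (190,160).

```bash
cat > h.py <<'E'
import numpy as np, cv2
from station import arm, vision
class Cam:
    def __init__(s,n):
        c=vision.calibration(n); s.R=cv2.Rodrigues(c["rvec"])[0]; s.t=c["tvec"]; f=192/np.tan(np.radians(c["vfov"])/2)
        s.K=np.array([[f,0,c["cx"]],[0,f,c["cy"]],[0,0,1]]); s.C=-s.R.T@s.t
    def ray(s,u,v):
        d=s.R.T@np.linalg.solve(s.K,[u,v,1.]); return d/np.linalg.norm(d)
    def plane(s,u,v,z):
        d=s.ray(u,v); return s.C+d*(z-s.C[2])/d[2]
    def proj(s,p):
        q=s.K@(s.R@np.asarray(p,float)+s.t); return q[:2]/q[2]
def tri(a,pa,b,pb):
    A=[];r=[]
    for c,p in((a,pa),(b,pb)):
        M=np.eye(3)-np.outer(c.ray(*p),c.ray(*p)); A.append(M); r.append(M@c.C)
    x=np.linalg.lstsq(np.vstack(A),np.hstack(r),rcond=None)[0]
    return x
T=Cam("top");S=Cam("side")
E
python3 - <<'E'
from h import *
print(T.C,S.C)
top=cv2.imread("pics/top0.png");side=cv2.imread("pics/side0.png")
cv2.imwrite("pics/tc.png",cv2.resize(top[140:250,90:400],(775,275),interpolation=cv2.INTER_CUBIC))
a=cv2.resize(side[155:345,185:305],(380,600),interpolation=cv2.INTER_CUBIC)
b=cv2.resize(side[180:230,240:290],(400,400),interpolation=cv2.INTER_CUBIC)
o=np.zeros((600,790,3),np.uint8);o[:,:380]=a;o[:400,385:785]=b;cv2.imwrite("pics/sc.png",o)
hsv=cv2.cvtColor(top,cv2.COLOR_BGR2HSV)
m=(hsv[...,2]<115).astype(np.uint8)
m=cv2.morphologyEx(m,cv2.MORPH_CLOSE,np.ones((5,5),np.uint8))
cs,_=cv2.findContours(m,cv2.RETR_EXTERNAL,cv2.CHAIN_APPROX_NONE)
for c in cs:
    r=cv2.minAreaRect(c)
    if 500<cv2.contourArea(c)<3500 and 150<r[0][1]<250:
        cor=[T.plane(*p,.012) for p in cv2.boxPoints(r)]
        print("rect",r,np.round(T.plane(*r[0],.012),4),[round(float(np.linalg.norm(cor[i]-cor[i-1])),4) for i in range(4)])
for z in(0,.06): print(T.plane(244,187,z))
E
```

```text
[0.33724654 0.11757868 1.16667875] [ 0.50706647 -0.62863245  0.4255143 ]
rect ((366.0, 218.5), (33.0, 34.0), 90.0) [ 0.4658 -0.1659  0.012 ] [0.0817, 0.0843, 0.0818, 0.0834]
rect ((183.92640686035156, 213.69244384765625), (37.79038619995117, 37.70351028442383), 2.4895527362823486) [0.4661 0.2831 0.012 ] [0.0926, 0.0935, 0.0938, 0.0934]
rect ((307.7621154785156, 212.64483642578125), (42.602333068847656, 43.266693115234375), 85.2363510131836) [ 0.4766 -0.0222  0.012 ] [0.1056, 0.1078, 0.1058, 0.1063]
rect ((121.41372680664062, 202.79428100585938), (30.066587448120117, 29.733993530273438), 3.814074993133545) [0.4891 0.4389 0.012 ] [0.0741, 0.0741, 0.0749, 0.0741]
rect ((30.743244171142578, 183.45945739746094), (37.318572998046875, 31.564605712890625), 80.53767395019531) [0.5317 0.6675 0.012 ] [0.0955, 0.078, 0.0957, 0.077]
[0.53878187 0.13715057 0.        ]
[0.5284173  0.13614403 0.06      ]
```

View pics/tc.png

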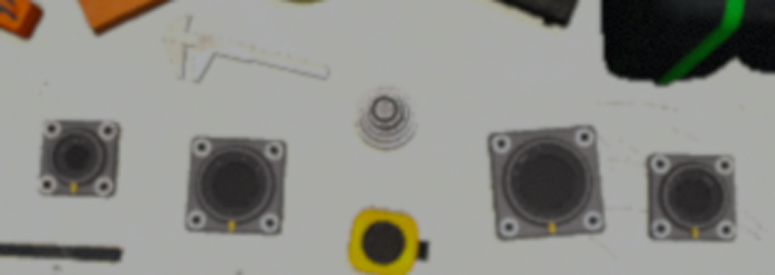

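View pics/sc.png

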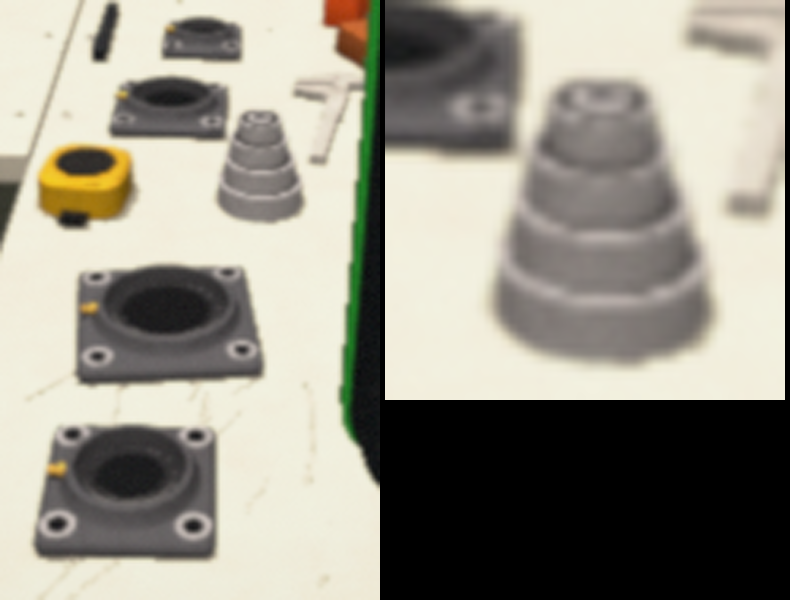

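```bash
cat > m.py <<'E'
from h import *
def bolts(img,c,R=.75):
    # bright bolt rings near projected expected centre
    out=[]
    return out
def houses(top,side):
    H={"s":(.489,.439,.076),"m":(.466,-.166,.086),"l":(.466,.283,.095),"xl":(.4766,-.0222,.108)}
    for n,(x,y,w) in H.items():
        res={}
        for nm,img,cam in(("top",top,T),("side",side,S)):
            g=cv2.cvtColor(img,cv2.COLOR_BGR2GRAY).astype(float)
            k=4; pts=[]
            for sx in(-1,1):
                for sy in(-1,1):
                    p=np.array([x+sx*w*.36,y+sy*w*.36,.012]); u=cam.proj(p)
                    s=abs(cam.proj(p+[0,.008,0])-u).max(); s=max(s,abs(cam.proj(p+[.008,0,0])-u).max())
                    for it in range(4):
                        vv,uu=np.mgrid[0:384,0:512]; d=np.hypot(uu-u[0],vv-u[1])
                        W=(d<s*1.3)*np.clip(g-105,0,60)
                        if W.sum()==0: break
                        u=np.array([(W*uu).sum(),(W*vv).sum()])/W.sum()
                    pts.append(u)
            res[nm]=pts
        P=np.array([T.plane(*p,.012) for p in res["top"]]); Q=np.array([S.plane(*p,.012) for p in res["side"]])
        X=np.array([tri(T,a,S,b) for a,b in zip(res["top"],res["side"])])
        print(n,"top",P.mean(0)[:2].round(4),"side",Q.mean(0)[:2].round(4),"tri",X.mean(0).round(4),"z",X[:,2].round(3),"diag",np.linalg.norm(P[3]-P[0]).round(4),np.linalg.norm(P[2]-P[1]).round(4))
E
python3 - <<'E'
from m import *
top=cv2.imread("pics/top0.png");side=cv2.imread("pics/side0.png")
houses(top,side)
# bores (dark) in top
g=cv2.cvtColor(top,cv2.COLOR_BGR2GRAY)
for n,(u,v) in dict(s=(121,203),m=(366,218),l=(184,214),xl=(308,212)).items():
    for th in(48,58):
        m=(g<th).astype(np.uint8); k,lab,st,ce=cv2.connectedComponentsWithStats(m); l=lab[v,u]
        print(n,th,ce[l].round(2),st[l][2:],[T.plane(*ce[l],z)[:2].round(4) for z in(.014,.021)])
# stack
for nm,img,cam,(x0,x1,y0,y1) in(("top",top,T,(228,262,166,208)),("side",side,S,(246,287,186,230))):
    r=img[y0:y1,x0:x1].astype(int); gg=r.mean(2)
    bg=np.median(np.r_[gg[:2].ravel(),gg[-2:].ravel()]); print(nm,"bg",bg)
    m=(gg<bg-25).astype(np.uint8); k,lab,st,ce=cv2.connectedComponentsWithStats(m); l=1+st[1:,4].argmax(); m=lab==l
    print("bbox",st[l][:4]+[x0,y0,0,0])
    if nm=="side":
        for i in range(0,y1-y0,2):
            c=np.flatnonzero(m[i]); 
            if len(c): print(i+y0,c[0]+x0,c[-1]+x0,end="; ")
E
```

```text
s top [0.4924 0.4449] side [0.4886 0.4531] tri [0.4904 0.4435 0.0159] z [0.016 0.017 0.012 0.018] diag 0.0876 0.0891
m top [ 0.4672 -0.1693] side [ 0.4656 -0.1636] tri [ 0.4664 -0.1684  0.0161] z [0.013 0.02  0.013 0.019] diag 0.0927 0.0924
l top [0.4667 0.2842] side [0.4622 0.2941] tri [0.4645 0.2831 0.017 ] z [0.015 0.02  0.011 0.021] diag 0.1016 0.1028
xl top [ 0.4772 -0.0235] side [ 0.4789 -0.0172] tri [ 0.478  -0.0231  0.0154] z [0.011 0.021 0.011 0.019] diag 0.1162 0.1154
s 48 [120.46 202.5 ] [ 12  12 100] [array([0.4895, 0.4408]), array([0.4886, 0.4388])]
s 58 [119.12 202.02] [ 17  17 231] [array([0.4907, 0.4441]), array([0.4897, 0.4422])]
m 48 [367.48 217.8 ] [ 19  18 205] [array([ 0.4674, -0.169 ]), array([ 0.4666, -0.1673])]
m 58 [368.01 217.96] [ 21  21 346] [array([ 0.4671, -0.1703]), array([ 0.4663, -0.1686])]
l 48 [183.54 213.32] [ 20  19 287] [array([0.4667, 0.2838]), array([0.466 , 0.2828])]
l 58 [182.92 212.99] [ 25  25 487] [array([0.4675, 0.2854]), array([0.4667, 0.2844])]
xl 48 [308.44 212.3 ] [ 24  23 414] [array([ 0.4773, -0.0236]), array([ 0.4764, -0.0228])]
xl 58 [309.23 211.86] [ 29  29 644] [array([ 0.4784, -0.0256]), array([ 0.4776, -0.0247])]
top bg 168.66666666666666
bbox [233 178  22  23]
side bg 233.33333333333334
bbox [246 186  36  40]
186 246 257; 188 246 257; 190 246 271; 192 246 273; 194 246 274; 196 246 274; 198 246 275; 200 257 275; 202 257 276; 204 256 277; 206 256 278; 208 255 278; 210 254 279; 212 254 279; 214 253 280; 216 253 280; 218 253 281; 220 254 281; 222 256 280; 224 259 276;
```

Emit:
play_rows(
  series=[
    {"translation": [0.15,0.2,0],"delta_rot": [0,0,-0.01],"claw": 1},
    {"translation": [0.16,0.22,0],"delta_rot": [0,0,-0.01],"claw": 1},
    {"translation": [0.16,0.22,0],"delta_rot": [0,0,-0.01],"claw": 1},
    {"translation": [0.16,0.22,0],"delta_rot": [0,0,-0.01],"claw": 1},
    {"translation": [0.16,0.22,0],"delta_rot": [0,0,-0.01],"claw": 1},
  ],
  force=20,
)

```text
t: 0.52
ee_pos: [0.3023, -0.4598, 0.2142]
tool_rot: [-3.135, -0.199, 0.001]
contact_force: [0.6, 0.0, 0.6]
width: 0.0922
finger_force: 0.0
```

Emit:
play_rows(
  series=[
    {"translation": [0.16,0.22,0],"delta_rot": [0,0,-0.01],"claw": 1},
    {"translation": [0.16,0.22,0],"delta_rot": [0,0,-0.01],"claw": 1},
    {"translation": [0.16,0.22,0],"delta_rot": [0,0,-0.01],"claw": 1},
    {"translation": [0.16,0.22,0],"delta_rot": [0,0,-0.01],"claw": 1},
    {"translation": [0.16,0.22,0],"delta_rot": [0,0,0],"claw": 1},
  ],
)

```text
t: 0.93
ee_pos: [0.4223, -0.2948, 0.2145]
tool_rot: [3.142, 0.002, -0.0]
contact_force: [-0.1, -1.2, -0.3]
width: 0.0919
finger_force: 0.0
```

```bash
python3 - <<'E'
from m import *
o=arm.observe();print(o["t"],o["ee_pos"].round(4),o["tool_rot"].round(4),o["q"].round(2),o["contact_force"].round(2))
print("stack S top",tri(T,(243.6,183.6),S,(267.1,192.1)),"XL",T.plane(243.5,189,.01), "S top at .068:",T.plane(243.6,183.6,.068),S.plane(267.1,192.1,.068))
E
```

```text
0.9333 [ 0.4223 -0.2948  0.2145] [ 3.1416e+00  2.4000e-03 -5.0000e-04] [ 0.67  0.25 -0.15  1.92  0.04  0.97 -1.07] [-0.11 -1.19 -0.28]
stack S top [0.53620544 0.1372485  0.06660803] XL [0.53196769 0.13808609 0.01      ] S top at .068: [0.5351863  0.13718721 0.068     ] [0.53684481 0.13459843 0.068     ]
```

Emit:
play_rows(
  series=[
    {"translation": [0.07,0.26,0],"delta_rot": [0,0,0],"claw": 1},
    {"translation": [0.07,0.26,0],"delta_rot": [0,0,0],"claw": 1},
    {"translation": [0.07,0.26,0],"delta_rot": [0,0,0],"claw": 1},
    {"translation": [0.07,0.26,0],"delta_rot": [0,0,0],"claw": 1},
    {"translation": [0.07,0.26,0],"delta_rot": [0,0,0],"claw": 1},
  ],
)

```text
t: 1.35
ee_pos: [0.4741, -0.0997, 0.2145]
tool_rot: [3.141, 0.004, -0.0]
contact_force: [-0.2, -0.2, 0.2]
width: 0.0923
finger_force: 0.0
```

Emit:
play_rows(
  series=[
    {"translation": [0.07,0.26,0],"delta_rot": [0,0,0],"claw": 1},
    {"translation": [0.07,0.26,0],"delta_rot": [0,0,0],"claw": 1},
    {"translation": [0.07,0.26,0],"delta_rot": [0,0,0],"claw": 1},
    {"translation": [0.07,0.26,0],"delta_rot": [0,0,0],"claw": 1},
    {"translation": [0.07,0.26,0],"delta_rot": [0,0,0],"claw": 1},
  ],
)

```text
t: 1.77
ee_pos: [0.5266, 0.0952, 0.2144]
tool_rot: [3.141, 0.004, -0.001]
contact_force: [0.8, -0.1, 0.1]
width: 0.092
finger_force: 0.0
```

Emit:
play_rows(
  series=[
    {"translation": [0.04,0.2,-0.15],"delta_rot": [0,0,0],"claw": 1},
    {"translation": [0.01,0.08,-0.2],"delta_rot": [0,0,0],"claw": 1},
    {"translation": [0,0,-0.2],"delta_rot": [0,0,0],"claw": 1},
    {"translation": [0,0,-0.1],"delta_rot": [0,0,0],"claw": 1},
    {"translation": [0,0,0],"delta_rot": [0,0,0],"claw": 1},
  ],
)

```text
t: 2.18
ee_pos: [0.5312, 0.1349, 0.1131]
tool_rot: [3.14, 0.006, -0.012]
contact_force: [-0.1, -0.1, -0.1]
width: 0.0918
finger_force: 0.0
```

```bash
python3 - <<'E'
from m import *
o=arm.observe();p=o["ee_pos"];print(o["t"],p.round(4),o["q"].round(2))
for n,c in(("top",T),("side",S)):
    im=vision.camera(n)[:,:,::-1].copy(); cv2.imwrite(f"pics/{n}1.png",im)
    u=c.proj(p).round().astype(int); print(n,c.proj(p),c.proj(p+[0,.046,0]),c.proj(p-[0,.046,0]))
a=cv2.resize(cv2.imread("pics/top1.png")[140:240,194:294],(390,390),interpolation=cv2.INTER_CUBIC)
b=cv2.resize(cv2.imread("pics/side1.png")[130:230,217:317],(390,390),interpolation=cv2.INTER_CUBIC)
cv2.imwrite("pics/c1.png",np.hstack([a,b]))
E
```

```text
2.1833 [0.5312 0.1349 0.1131] [-0.02  0.47 -0.37  1.91  0.22  0.81 -2.07]
top [244.30958002 181.84854034] [224.09468319 181.32567494] [264.52546823 182.37143138]
side [265.19632871 173.27033166] [264.82678052 165.63708733] [265.60505212 181.71276411]
```

View pics/c1.png

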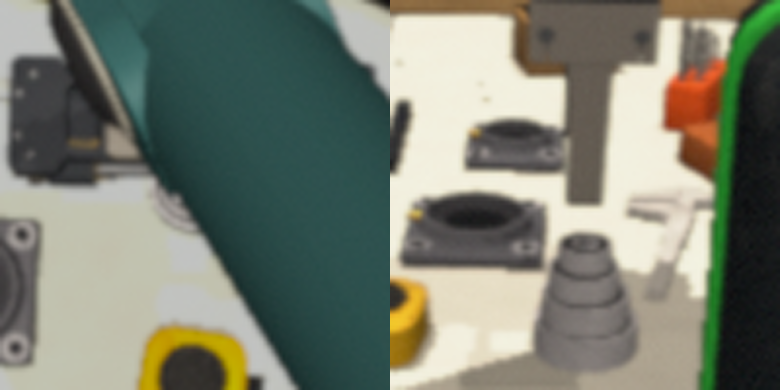

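The side view shows the finger tip at u≈267.5 against 265.6 predicted. The side camera therefore reads x about 3.5 mm too far, which puts the stack at x≈0.533. The gripper is centred over the stack.

Emit:
play_rows(
  series=[
    {"translation": [0.013,0.013,-0.12],"delta_rot": [0,0,0],"claw": 1},
    {"translation": [0,0,-0.12],"delta_rot": [0,0,0],"claw": 1},
    {"translation": [0,0,-0.07],"delta_rot": [0,0,0],"claw": 0.7},
    {"translation": [0,0,-0.02],"delta_rot": [0,0,0],"claw": 0.7},
    {"translation": [0,0,0],"delta_rot": [0,0,0],"claw": 0.7},
  ],
)

```text
t: 2.7
ee_pos: [0.5363, 0.1371, 0.0679]
tool_rot: [3.141, 0.004, -0.0]
contact_force: [-0.2, 0.9, -0.7]
width: 0.074
finger_force: 0.0
```

```bash
python3 - <<'E'
from m import *
o=arm.observe();p=o["ee_pos"];print(o["t"],p.round(4),o["tool_rot"].round(4),o["width"],o["contact_force"])
im=vision.camera("side")[:,:,::-1].copy(); cv2.imwrite("pics/c2.png",cv2.resize(im[160:235,227:302],(600,600),interpolation=cv2.INTER_CUBIC))
E
```

```text
2.7 [0.5363 0.1371 0.0679] [ 3.1415  0.004  -0.    ] 0.0740385656627054 [-0.20317879  0.8776191  -0.6585061 ]
```

View pics/c2.png

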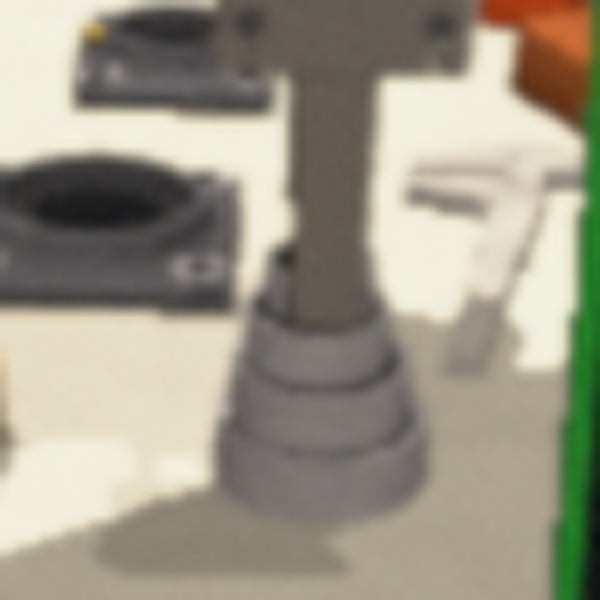

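The finger sits about 15/8 px (≈3.6 mm) right of the stack axis at crop u≈322. Shift x by −3.5 mm, descend and grip.

Emit:
play_rows(
  series=[
    {"translation": [-0.023,0,0],"delta_rot": [0,0,0],"claw": 0.7},
    {"translation": [0,0,-0.02],"delta_rot": [0,0,0],"claw": 0.6},
    {"translation": [0,0,-0.016],"delta_rot": [0,0,0],"claw": 0.6},
    {"translation": [0,0,0],"delta_rot": [0,0,0],"claw": 0.5},
    {"translation": [0,0,0],"delta_rot": [0,0,0],"claw": 0.45},
  ],
)

```text
t: 3.17
ee_pos: [0.5327, 0.1373, 0.0622]
tool_rot: [3.142, 0.005, -0.0]
contact_force: [0.6, -0.3, -0.9]
width: 0.0438
finger_force: 0.0
```

Emit:
play_rows(
  series=[
    {"translation": [0,0,0],"delta_rot": [0,0,0],"claw": 0.38},
    {"translation": [0,0,0],"delta_rot": [0,0,0],"claw": 0.3},
    {"translation": [0,0,0],"delta_rot": [0,0,0],"claw": 0.2},
    {"translation": [0,0,0],"delta_rot": [0,0,0],"claw": 0.2},
    {"translation": [0,0,0],"delta_rot": [0,0,0],"claw": 0.2},
  ],
)

```text
t: 3.58
ee_pos: [0.5328, 0.1373, 0.0623]
tool_rot: [3.142, 0.005, 0.0]
contact_force: [-0.7, -0.7, 1.0]
width: 0.0308
finger_force: 20.0
```

Emit:
play_rows(
  series=[
    {"translation": [0,0,0.03],"delta_rot": [0,0,0],"claw": 0.2},
    {"translation": [0,0,0.1],"delta_rot": [0,0,0],"claw": 0.2},
    {"translation": [0,0,0.15],"delta_rot": [0,0,0],"claw": 0.2},
    {"translation": [0,0.08,0.1],"delta_rot": [0,0,0],"claw": 0.2},
    {"translation": [-0.02,0.16,0],"delta_rot": [0,0,0],"claw": 0.2},
  ],
)

```text
t: 4.0
ee_pos: [0.5327, 0.1711, 0.1225]
tool_rot: [3.141, -0.004, 0.009]
contact_force: [1.2, 0.4, 0.4]
width: 0.0308
finger_force: 20.0
```

Emit:
play_rows(
  series=[
    {"translation": [-0.04,0.24,0],"delta_rot": [0,0,0],"claw": 0.2},
    {"translation": [-0.04,0.24,0],"delta_rot": [0,0,0],"claw": 0.2},
    {"translation": [-0.04,0.24,0],"delta_rot": [0,0,0],"claw": 0.2},
    {"translation": [-0.04,0.24,0],"delta_rot": [0,0,0],"claw": 0.2},
    {"translation": [-0.04,0.24,0],"delta_rot": [0,0,0],"claw": 0.2},
  ],
)

```text
t: 4.42
ee_pos: [0.4992, 0.3548, 0.1195]
tool_rot: [3.141, 0.004, -0.0]
contact_force: [1.2, 1.1, -0.4]
width: 0.0309
finger_force: 20.0
```

Emit:
play_rows(
  series=[
    {"translation": [-0.04,0.24,-0.05],"delta_rot": [0,0,0],"claw": 0.2},
    {"translation": [-0.02,0.24,-0.1],"delta_rot": [0,0,0],"claw": 0.2},
    {"translation": [0,0.12,-0.15],"delta_rot": [0,0,0],"claw": 0.2},
    {"translation": [0,0,-0.1],"delta_rot": [0,0,0],"claw": 0.2},
    {"translation": [0,0,0],"delta_rot": [0,0,0],"claw": 0.2},
  ],
)

```text
t: 4.83
ee_pos: [0.488, 0.4422, 0.0553]
tool_rot: [3.137, 0.008, -0.008]
contact_force: [-0.6, -1.4, -1.0]
width: 0.0308
finger_force: 20.0
```

```bash
cat > look.py <<'E'
import sys
from m import *
def look(tag,P,r=30,s=13,tag0=None):
    o=arm.observe();p=o["ee_pos"];print(o["t"],p.round(4),o["tool_rot"].round(4),round(o["width"],4),o["q"].round(2))
    out=[]
    for n,c in(("top",T),("side",S)):
        im=vision.camera(n)[:,:,::-1].copy(); cv2.imwrite(f"pics/{n}{tag}.png",im)
        u=c.proj(P).astype(int); x0,y0=u-r; print(n,"origin",x0,y0,"tcp",c.proj(p).round(2))
        out.append(cv2.resize(im[y0:y0+2*r,x0:x0+2*r],(390,390),interpolation=cv2.INTER_CUBIC))
    cv2.imwrite(f"pics/c{tag}.png",np.hstack(out)); print("scale",390/2/r)
E
python3 -c "
from look import *
look('3',[.49,.444,.03])"
```

```text
4.8333 [0.488  0.4422 0.0553] [ 3.1369  0.0082 -0.0083] 0.0308 [-0.54  0.7  -0.36  1.66  0.31  0.84 -2.59]
top origin 87 171 tcp [115.12 200.73]
side origin 218 129 tcp [248.19 151.74]
scale 6.5
```

View pics/c3.png

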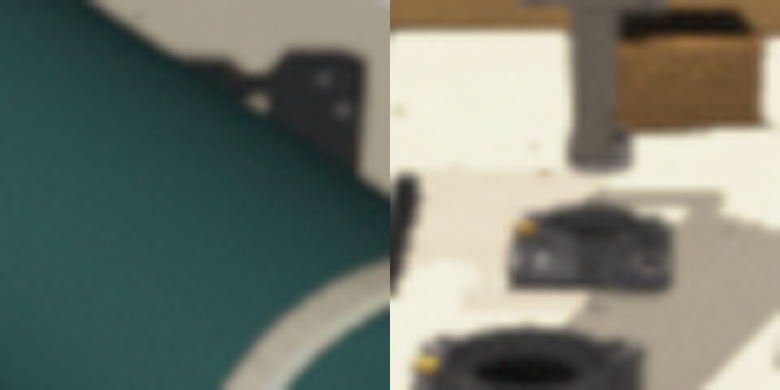

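```bash
sed -i 's/w\*\.36/w*.38/g; s/d<s\*1.3/d<s*.95/' m.py; python3 - <<'E'
from m import *
top=cv2.imread("pics/top0.png");side=cv2.imread("pics/side0.png")
houses(top,side)
g=cv2.cvtColor(top,cv2.COLOR_BGR2GRAY)
tiles=[]
for (x,y) in((.490,.441),(.4668,.284),(.4774,-.0232),(.4668,-.168)):
    u=T.proj([x,y,.012]).astype(int)-25; print(u)
    tiles.append(cv2.resize(g[u[1]:u[1]+50,u[0]:u[0]+50],(300,300),interpolation=cv2.INTER_CUBIC))
im=np.vstack([np.hstack(tiles[:2]),np.hstack(tiles[2:])]); cv2.imwrite("pics/h4.png",cv2.convertScaleAbs(im,alpha=1.4))
s=cv2.cvtColor(cv2.imread("pics/side3.png"),cv2.COLOR_BGR2GRAY)
for r in(142,145,148,151,152,153,154): print(r,s[r,240:262])
E
```

```text
s top [0.4896 0.44  ] side [0.4879 0.448 ] tri [0.4886 0.4389 0.0156] z [0.015 0.015 0.013 0.019] diag 0.0808 0.0937
m top [ 0.4659 -0.1646] side [ 0.465 -0.163] tri [ 0.4654 -0.1645  0.013 ] z [0.008 0.017 0.011 0.016] diag 0.0925 0.0945
l top [0.4654 0.2815] side [0.4631 0.2909] tri [0.4643 0.2806 0.0166] z [0.015 0.02  0.014 0.018] diag 0.0961 0.1051
xl top [ 0.4773 -0.0232] side [ 0.4776 -0.0192] tri [ 0.4773 -0.0231  0.0143] z [0.008 0.017 0.013 0.019] diag 0.1152 0.1132
[ 95 177]
[158 188]
[283 187]
[341 193]
142 [238 238 238 237 231 200 131  95  91  94  91  92  92  88  88  90  90  89
  88  88  90  89]
145 [238 238 238 238 234 211 135  93  92  91  90  90  89  87  87  86  85  86
  85  86  85  86]
148 [238 238 238 237 232 202 131  95  93  90  89  87  85  85  89  88  88  88
  88  89  92  94]
151 [225 234 238 236 215 149 102  94  91  91  89  85  90  98 121 182 230 237
 237 237 238 238]
152 [233 236 238 235 214 143  97  91  91  89  89  87  92 105 126 184 230 237
 238 238 239 239]
153 [237 237 238 235 215 149  98  87  88  91  88  90  95 108 131 186 230 237
 238 238 238 238]
154 [233 231 232 232 221 175 132 111 109 107 107 108 117 128 151 201 233 237
 237 237 237 237]
```

View pics/h4.png

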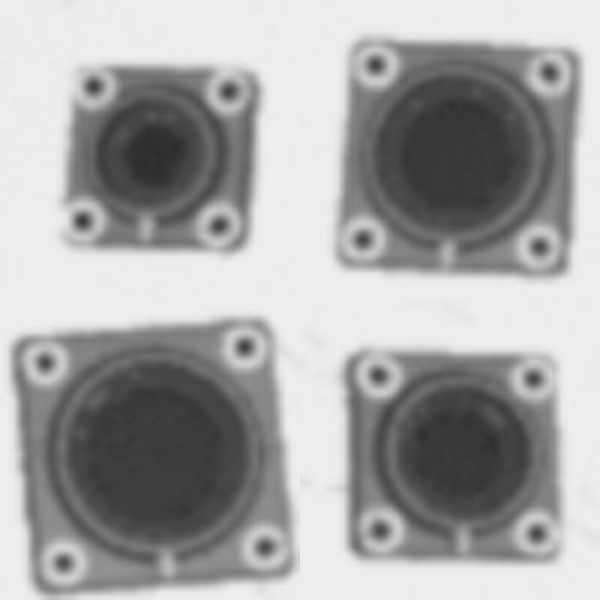

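The four bolt holes in each housing are sharp in the enlarged top view. Their means are S (120.6,202.6), L (183.7,213.6), XL (308.4,212.4) and M (366.8,218.4).

```bash
python3 - <<'E'
from m import *
for n,p in dict(s=(120.58,202.6),l=(183.67,213.58),xl=(308.38,212.38),m=(366.79,218.375)).items():
    P=T.plane(*p,.012); print(n,P.round(4),"side proj",S.proj(P).round(2))
print(S.proj([.488,.442,.05]),S.proj([.488,.442,.012]),S.proj([.498,.442,.012]))
g=cv2.cvtColor(cv2.imread("pics/side0.png"),cv2.COLOR_BGR2GRAY)
for r in range(158,178,1): print(r,g[r,233:266])
k,lab,st,ce=cv2.connectedComponentsWithStats((g<150).astype(np.uint8)); l=lab[170,249]; print(st[l],ce[l])
tiles=[]
for x0,y0 in((224,142),(213,163)):
    tiles.append(cv2.resize(g[y0:y0+50,x0:x0+50],(390,390),interpolation=cv2.INTER_CUBIC))
cv2.imwrite("pics/hs.png",cv2.convertScaleAbs(np.hstack(tiles),alpha=1.3))
E
```

```text
s [0.4896 0.441  0.012 ] side proj [248.51 165.49]
l [0.4663 0.2838 0.012 ] side proj [238.48 186.75]
xl [ 0.4773 -0.0237  0.012 ] side proj [236.94 253.01]
m [ 0.4662 -0.1678  0.012 ] side proj [225.37 305.13]
[248.16529819 153.4444682 ] [248.00708372 165.36366468] [251.3105569  165.43545455]
158 [239 238 239 239 239 238 238 239 239 239 238 237 238 239 238 239 239 238
 239 238 238 238 238 238 238 238 237 238 238 238 237 237 237]
159 [239 239 239 239 238 239 239 239 239 237 235 231 230 228 227 228 228 230
 228 231 233 235 237 238 237 237 238 237 237 237 238 237 237]
160 [238 238 238 238 238 235 233 231 229 220 207 188 176 165 159 155 161 163
 168 184 204 217 228 234 236 236 236 237 237 237 237 237 237]
161 [237 237 238 237 233 221 200 188 177 156 127 111  99  90  85  83  86  90
  95 107 127 148 180 209 221 221 227 233 237 237 237 237 237]
162 [238 237 238 234 221 192 149 120 107  85  66  58  57  58  56  58  60  58
  60  62  65  79 107 135 149 154 181 216 230 236 237 237 237]
163 [238 239 236 225 194 168 142 102  79  63  53  53  53  51  51  51  50  51
  53  52  54  58  67  84  97 103 
[... 1324 characters left out ...]
 135 135 134 133 130 121 103  98
  95  95  94  85  84  84  83  84  93 124 187 232 239 239 239]
174 [238 237 233 224 221 221 220 220 220 220 220 220 221 219 217 204 178 167
 164 158 156 153 153 152 152 155 161 176 211 233 238 239 238]
175 [237 237 237 236 237 236 236 236 236 238 237 237 236 236 235 232 227 225
 224 222 223 222 221 222 222 223 224 226 232 237 238 239 238]
176 [238 237 238 237 237 237 238 238 238 238 238 238 237 238 237 237 236 236
 236 236 236 236 236 236 236 236 236 237 237 238 238 238 238]
177 [236 237 238 237 236 234 234 236 237 238 237 238 237 238 237 237 237 237
 238 238 238 238 238 237 238 238 237 237 237 238 238 238 238]
[236 161  25  13 294] [248.41496599 167.42176871]
```

View pics/hs.png

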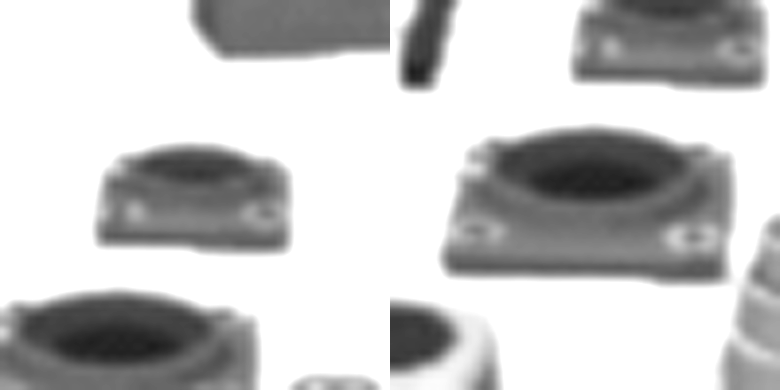

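Emit:
play_rows(
  series=[
    {"translation": [-0.013,-0.007,-0.04],"delta_rot": [0,0,0],"claw": 0.2},
    {"translation": [0,0,-0.06],"delta_rot": [0,0,0],"claw": 0.2},
    {"translation": [0,0,-0.04],"delta_rot": [0,0,0],"claw": 0.2},
    {"translation": [0,0,0],"delta_rot": [0,0,0],"claw": 0.2},
    {"translation": [0,0,0],"delta_rot": [0,0,0],"claw": 0.2},
  ],
)

```text
t: 5.35
ee_pos: [0.4888, 0.4416, 0.0379]
tool_rot: [3.141, 0.004, -0.001]
contact_force: [0.2, 0.9, -1.0]
width: 0.031
finger_force: 20.0
```

```bash
python3 -c "
from look import *
look('4',[.487,.441,.035],r=20)"
```

```text
5.35 [0.4888 0.4416 0.0379] [ 3.1411e+00  3.7000e-03 -7.0000e-04] 0.031 [-0.54  0.72 -0.35  1.67  0.32  0.81 -2.6 ]
top origin 97 182 tcp [117.39 201.41]
side origin 227 138 tcp [248.4  157.32]
scale 9.75
```

View pics/c4.png

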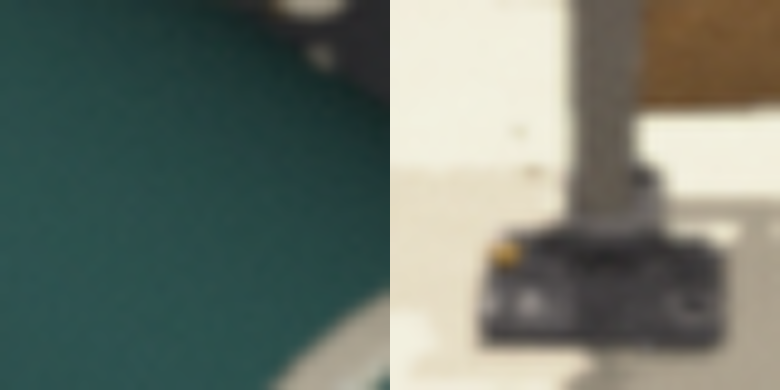

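Emit:
play_rows(
  series=[
    {"translation": [-0.021,-0.004,0],"delta_rot": [0,0,0],"claw": 0.2},
    {"translation": [0,0,0],"delta_rot": [0,0,0],"claw": 0.2},
    {"translation": [0,0,-0.02],"delta_rot": [0,0,0],"claw": 0.2},
    {"translation": [0,0,-0.02],"delta_rot": [0,0,0],"claw": 0.2},
    {"translation": [0,0,-0.013],"delta_rot": [0,0,0],"claw": 0.2},
  ],
)

```text
t: 5.87
ee_pos: [0.4855, 0.4415, 0.0298]
tool_rot: [3.141, 0.005, -0.0]
contact_force: [-0.6, -0.9, 0.1]
width: 0.0309
finger_force: 20.0
```

Emit:
play_rows(
  series=[
    {"translation": [0,0,-0.006],"delta_rot": [0,0,0],"claw": 0.2},
    {"translation": [0,0,-0.006],"delta_rot": [0,0,0],"claw": 0.2},
    {"translation": [0,0,-0.006],"delta_rot": [0,0,0],"claw": 0.2},
    {"translation": [0,0,-0.006],"delta_rot": [0,0,0],"claw": 0.2},
    {"translation": [0,0,0],"delta_rot": [0,0,0],"claw": 0.2},
  ],
)

```text
t: 6.28
ee_pos: [0.4856, 0.4416, 0.0265]
tool_rot: [3.141, 0.005, -0.0]
contact_force: [0.5, -0.6, -0.8]
width: 0.0308
finger_force: 20.0
```

Emit:
play_rows(
  series=[
    {"translation": [0,0,-0.005],"delta_rot": [0,0,0],"claw": 0.2},
    {"translation": [0,0,-0.005],"delta_rot": [0,0,0],"claw": 0.2},
    {"translation": [0,0,-0.005],"delta_rot": [0,0,0],"claw": 0.2},
    {"translation": [0,0,0],"delta_rot": [0,0,0],"claw": 0.2},
    {"translation": [0,0,0],"delta_rot": [0,0,0],"claw": 0.2},
  ],
)

```text
t: 6.7
ee_pos: [0.4858, 0.4409, 0.0241]
tool_rot: [3.141, 0.004, -0.0]
contact_force: [0.8, -1.4, 0.5]
width: 0.0304
finger_force: 20.0
```

Emit:
play_rows(
  series=[
    {"translation": [0,0,-0.004],"delta_rot": [0,0,0],"claw": 0.2},
    {"translation": [0,0,-0.004],"delta_rot": [0,0,0],"claw": 0.2},
    {"translation": [0,0,-0.003],"delta_rot": [0,0,0],"claw": 0.2},
    {"translation": [0,0,0],"delta_rot": [0,0,0],"claw": 0.2},
    {"translation": [0,0,0],"delta_rot": [0,0,0],"claw": 0.2},
  ],
)

```text
t: 7.12
ee_pos: [0.4857, 0.4409, 0.0224]
tool_rot: [3.14, 0.004, -0.0]
contact_force: [0.6, -3.0, -0.2]
width: 0.0308
finger_force: 20.0
```

Emit:
play_rows(
  series=[
    {"translation": [0,-0.003,-0.003],"delta_rot": [0,0,0],"claw": 0.2},
    {"translation": [0,0,0],"delta_rot": [0,0,0],"claw": 0.2},
    {"translation": [0,0,0],"delta_rot": [0,0,0],"claw": 0.2},
    {"translation": [0,0,0],"delta_rot": [0,0,0],"claw": 0.2},
    {"translation": [0,0,0],"delta_rot": [0,0,0],"claw": 0.2},
  ],
)

```text
t: 7.53
ee_pos: [0.4857, 0.441, 0.0223]
tool_rot: [3.141, 0.004, 0.0]
contact_force: [1.0, -4.2, 1.8]
width: 0.0307
finger_force: 20.0
```

Emit:
play_rows(
  series=[
    {"translation": [0,-0.003,0],"delta_rot": [0,0,0],"claw": 0.36},
    {"translation": [0,0,0],"delta_rot": [0,0,0],"claw": 0.45},
    {"translation": [0,0,0],"delta_rot": [0,0,0],"claw": 0.55},
    {"translation": [0,0,0.05],"delta_rot": [0,0,0],"claw": 0.7},
    {"translation": [0,0,0.15],"delta_rot": [0,0,0],"claw": 1},
  ],
)

```text
t: 7.95
ee_pos: [0.4835, 0.4398, 0.0499]
tool_rot: [3.139, 0.006, -0.007]
contact_force: [-0.2, -0.2, -0.3]
width: 0.0573
finger_force: 0.0
```

Emit:
play_rows(
  series=[
    {"translation": [0,0,0.2],"delta_rot": [0,0,0],"claw": 1},
    {"translation": [0.02,-0.24,0.1],"delta_rot": [0,0,0],"claw": 1},
    {"translation": [0.03,-0.25,0],"delta_rot": [0,0,0],"claw": 1},
    {"translation": [0.03,-0.25,0],"delta_rot": [0,0,0],"claw": 1},
    {"translation": [0.03,-0.25,0],"delta_rot": [0,0,0],"claw": 1},
  ],
)

```text
t: 8.37
ee_pos: [0.5023, 0.2918, 0.0985]
tool_rot: [-3.14, -0.007, -0.003]
contact_force: [-0.2, -0.7, -0.2]
width: 0.0903
finger_force: 0.0
```

```bash
python3 - <<'E'
from look import *
o=arm.observe();print(o["t"],o["ee_pos"],o["width"])
t=vision.camera("top")[:,:,::-1];s=vision.camera("side")[:,:,::-1]
cv2.imwrite("pics/top5.png",t);cv2.imwrite("pics/side5.png",s)
R=lambda im,x,y,r:cv2.resize(im[y-r:y+r,x-r:x+r],(300,300),interpolation=cv2.INTER_CUBIC)
cv2.imwrite("pics/c5.png",np.vstack([np.hstack([R(t,120,202,20),R(s,249,165,20)]),np.hstack([R(t,244,188,20),R(s,267,210,25)])]))
E
```

```text
8.3667 [0.50227724 0.2918075  0.09854255] 0.09027663400999607
```

View pics/c5.png

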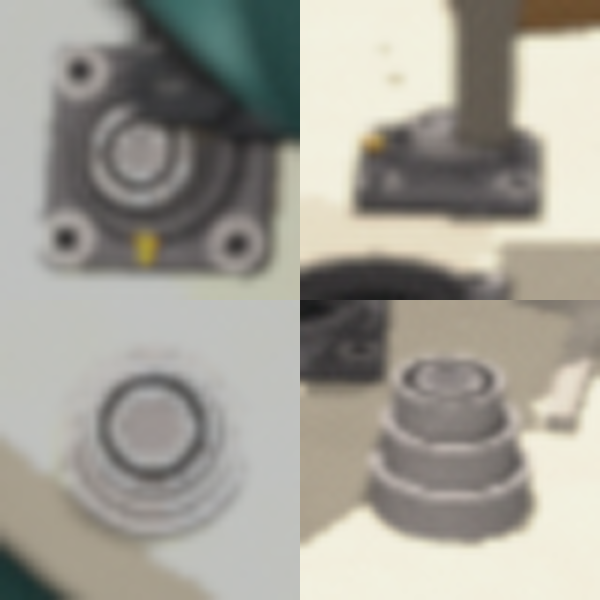

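```bash
python3 - <<'E'
from m import *
print(T.plane(243.7,184.37,.054),tri(T,(243.7,184.37),S,(266.25,197.6)))
g=cv2.cvtColor(cv2.imread("pics/top5.png"),cv2.COLOR_BGR2GRAY)
for v in range(174,202): print(v,g[v,230:258])
E
```

```text
[0.53583804 0.13714421 0.054     ] [0.53574213 0.13714657 0.05312677]
174 [192 193 193 192 192 192 192 192 192 190 189 185 181 183 185 184 183 184
 189 190 191 192 193 192 192 192 192 192]
175 [192 192 192 192 192 192 190 190 189 187 184 176 175 177 179 178 175 178
 185 185 188 190 192 192 192 192 192 192]
176 [192 192 192 192 192 191 189 187 187 185 185 183 181 179 177 178 180 183
 185 184 187 189 191 191 192 192 192 192]
177 [192 192 192 192 191 189 189 187 187 185 180 175 171 164 154 158 166 169
 177 183 187 187 187 189 191 192 192 192]
178 [192 191 192 191 188 186 187 185 182 173 156 132 116 109 102 103 111 123
 149 167 181 183 183 184 190 192 192 192]
179 [192 192 191 189 187 185 185 180 167 135 107 106 119 124 125 119 101  88
 105 140 166 172 180 181 188 190 192 192]
180 [192 192 189 186 184 183 182 170 137  97 107 142 162 167 167 159 143 121
  94 103 141 165 177 185 188 188 191 192]
181 [192 191 188 185 186 185 180 157 108 104 142 159 156 155 155 150 151 152
 130  92 119 156 165 180 186 188 189 191]
182 [192 190 188 186 184 182 170 129  96 131 158 154 149 150 148 147 147 152
 
[... 1601 characters left out ...]
154 145 136 129 136 152 161 159 143 140 139 141 142 141 144 149
 152 159 169 168 160 168 183 190 192 192]
197 [159 158 157 153 145 135 128 132 147 161 160 160 156 155 156 157 160 166
 168 165 156 154 167 183 191 192 193 192]
198 [159 159 159 158 154 146 141 134 129 134 144 157 164 166 166 167 165 159
 154 154 161 172 185 190 192 192 192 192]
199 [158 159 159 159 158 156 153 146 140 135 135 137 138 141 143 148 152 157
 163 173 183 188 191 191 192 192 192 192]
200 [158 159 159 160 159 159 158 156 153 148 145 144 147 153 162 171 179 182
 186 189 191 192 192 192 192 192 192 193]
201 [158 159 159 159 159 159 159 159 159 157 156 154 154 163 176 185 190 192
 192 192 192 192 192 192 192 192 192 192]
```

The top view shows bearing S seated centrally in its housing. M sits on the stack at px (243.7,184.4), which gives (0.5358, 0.1371, 0.053) and matches the expected height of 0.054.

Emit:
play_rows(
  series=[
    {"translation": [0.05,-0.2,0],"delta_rot": [0,0,0],"claw": 1},
    {"translation": [0.05,-0.25,0],"delta_rot": [0,0,0],"claw": 1},
    {"translation": [0.05,-0.25,0],"delta_rot": [0,0,0],"claw": 1},
    {"translation": [0.05,-0.2,0],"delta_rot": [0,0,0],"claw": 1},
    {"translation": [0.02,-0.13,0],"delta_rot": [0,0,0],"claw": 1},
  ],
)

```text
t: 8.88
ee_pos: [0.5365, 0.135, 0.0979]
tool_rot: [3.141, 0.0, 0.002]
contact_force: [0.0, -0.2, 0.2]
width: 0.0919
finger_force: 0.0
```

Emit:
play_rows(
  series=[
    {"translation": [0,0,0],"delta_rot": [0,0,0],"claw": 1},
    {"translation": [0,0,-0.1],"delta_rot": [0,0,0],"claw": 0.8},
    {"translation": [0,0,-0.1],"delta_rot": [0,0,0],"claw": 0.7},
    {"translation": [0,0,-0.05],"delta_rot": [0,0,0],"claw": 0.7},
    {"translation": [0,0,0],"delta_rot": [0,0,0],"claw": 0.7},
  ],
)

```text
t: 9.3
ee_pos: [0.5339, 0.1392, 0.0586]
tool_rot: [-3.141, -0.008, 0.004]
contact_force: [-1.0, -0.8, -0.9]
width: 0.0673
finger_force: 0.0
```

Emit:
play_rows(
  series=[
    {"translation": [0.008,-0.014,-0.02],"delta_rot": [0,0,0],"claw": 0.7},
    {"translation": [0,0,-0.03],"delta_rot": [0,0,0],"claw": 0.65},
    {"translation": [0,0,-0.02],"delta_rot": [0,0,0],"claw": 0.6},
    {"translation": [0,0,0],"delta_rot": [0,0,0],"claw": 0.6},
    {"translation": [0,0,0],"delta_rot": [0,0,0],"claw": 0.55},
  ],
)

```text
t: 9.72
ee_pos: [0.5363, 0.1358, 0.0494]
tool_rot: [-3.142, -0.005, -0.0]
contact_force: [-0.5, 0.4, -0.7]
width: 0.0511
finger_force: 0.0
```

Emit:
play_rows(
  series=[
    {"translation": [-0.006,0.007,-0.02],"delta_rot": [0,0,0],"claw": 0.53},
    {"translation": [0,0,0],"delta_rot": [0,0,0],"claw": 0.53},
    {"translation": [0,0,0],"delta_rot": [0,0,0],"claw": 0.5},
    {"translation": [0,0,0],"delta_rot": [0,0,0],"claw": 0.45},
    {"translation": [0,0,0],"delta_rot": [0,0,0],"claw": 0.35},
  ],
)

```text
t: 10.13
ee_pos: [0.5354, 0.1366, 0.0463]
tool_rot: [3.141, 0.005, -0.0]
contact_force: [0.3, -0.6, 0.4]
width: 0.041
finger_force: 20.0
```

Emit:
play_rows(
  series=[
    {"translation": [0,0,0],"delta_rot": [0,0,0],"claw": 0.3},
    {"translation": [0,0,0],"delta_rot": [0,0,0],"claw": 0.3},
    {"translation": [0,0,0],"delta_rot": [0,0,0],"claw": 0.3},
    {"translation": [0,0,0],"delta_rot": [0,0,0],"claw": 0.3},
    {"translation": [0,0,0],"delta_rot": [0,0,0],"claw": 0.3},
  ],
  force=25,
)

```text
t: 10.55
ee_pos: [0.5354, 0.1366, 0.0463]
tool_rot: [3.141, 0.005, -0.0]
contact_force: [-0.2, -1.1, 0.7]
width: 0.041
finger_force: 25.0
```

Emit:
play_rows(
  series=[
    {"translation": [0,0,0.03],"delta_rot": [0,0,0],"claw": 0.3},
    {"translation": [0,0,0.1],"delta_rot": [0,0,0],"claw": 0.3},
    {"translation": [0,0,0.15],"delta_rot": [0,0,0],"claw": 0.3},
    {"translation": [-0.02,-0.1,0.15],"delta_rot": [0,0,0],"claw": 0.3},
    {"translation": [-0.06,-0.24,0],"delta_rot": [0,0,0],"claw": 0.3},
  ],
)

```text
t: 10.97
ee_pos: [0.527, 0.0916, 0.1153]
tool_rot: [-3.136, -0.017, -0.015]
contact_force: [2.4, -0.2, -1.2]
width: 0.0412
finger_force: 25.0
```

Emit:
play_rows(
  series=[
    {"translation": [-0.06,-0.24,0],"delta_rot": [0,0,0],"claw": 0.3},
    {"translation": [-0.06,-0.24,0],"delta_rot": [0,0,0],"claw": 0.3},
    {"translation": [-0.06,-0.24,0],"delta_rot": [0,0,0],"claw": 0.3},
    {"translation": [-0.06,-0.24,0],"delta_rot": [0,0,0],"claw": 0.3},
    {"translation": [-0.06,-0.24,0],"delta_rot": [0,0,0],"claw": 0.3},
  ],
)

```text
t: 11.38
ee_pos: [0.4778, -0.0958, 0.1112]
tool_rot: [3.141, 0.005, 0.001]
contact_force: [0.6, -0.9, -0.7]
width: 0.0408
finger_force: 25.0
```

Emit:
play_rows(
  series=[
    {"translation": [-0.05,-0.24,0],"delta_rot": [0,0,0],"claw": 0.3},
    {"translation": [-0.03,-0.2,0],"delta_rot": [0,0,0],"claw": 0.3},
    {"translation": [0,-0.05,-0.1],"delta_rot": [0,0,0],"claw": 0.3},
    {"translation": [0,0,-0.15],"delta_rot": [0,0,0],"claw": 0.3},
    {"translation": [0,0,-0.1],"delta_rot": [0,0,0],"claw": 0.3},
  ],
)

```text
t: 11.8
ee_pos: [0.4659, -0.1691, 0.0575]
tool_rot: [3.141, 0.001, 0.0]
contact_force: [-0.2, -0.0, -1.0]
width: 0.0409
finger_force: 25.0
```

Emit:
play_rows(
  series=[
    {"translation": [0,0.009,-0.05],"delta_rot": [0,0,0],"claw": 0.3},
    {"translation": [0,0,-0.06],"delta_rot": [0,0,0],"claw": 0.3},
    {"translation": [0,0,-0.04],"delta_rot": [0,0,0],"claw": 0.3},
    {"translation": [0,0,0],"delta_rot": [0,0,0],"claw": 0.3},
    {"translation": [0,0,0],"delta_rot": [0,0,0],"claw": 0.3},
  ],
)

```text
t: 12.22
ee_pos: [0.4667, -0.1662, 0.036]
tool_rot: [3.142, 0.006, 0.0]
contact_force: [0.5, 0.5, -1.1]
width: 0.0411
finger_force: 25.0
```

```bash
python3 - <<'E'
from m import *
o=arm.observe();p=o["ee_pos"];print(o["t"],p.round(4),o["tool_rot"].round(4),S.proj(p))
im=vision.camera("side")[:,:,::-1];cv2.imwrite("pics/side6.png",im)
g=cv2.cvtColor(im,cv2.COLOR_BGR2GRAY).astype(int); g0=cv2.cvtColor(cv2.imread("pics/side0.png"),cv2.COLOR_BGR2GRAY).astype(int)
for r in range(276,304,3): print(r,g[r,196:254:2])
print()
for r in range(284,320,4): print(r,g0[r,196:254:2])
E
```

```text
12.2167 [ 0.4667 -0.1662  0.036 ] [3.1415e+00 5.6000e-03 3.0000e-04] [225.56326859 292.39751451]
276 [ 98  89  73  79  90  93  92  94  95  94  93  94  92  94  93  94  94  93
  95  92  77  69  82  95 108 146 148 156 156]
279 [ 97  94  86  93  92  93  96  93  94  93  94  94  94  93  95  93  95  95
  96  96  94  95  94  96 114 150 162 159 164]
282 [115 108 107 112 108 107 107 100 101 104  95  94  92  92  93  90  90  89
  87  97 110 150 126 119 157 182 174 173 176]
285 [132 132 132 133 132 132 134 132 131 116  90  92  91  92  92  92  91  79
  63  45 111 206 228 228 229 230 220 222 228]
288 [132 132 133 133 131 129 129 130 122  86  61  94  90  91  93  92  90  79
  88  75  47 129 158 161 161 158 150 152 162]
291 [131 132 132 109  91  48  32  70 100  85  49  87  91  93  92  91  91  78
  97  55  64 117  79 106  99  64  84 116 121]
294 [132 132 123  76  94  77  64  64  74 105  90  89  92  91  92  90  90  75
  42  76 104  95  68  88  84  64  73 107  87]
297 [130 131 111  52  53  54  50  47  70 101 103  94  90  92  92  90  91  80
 107 112 104  91  55  52  66  73  71  65  77]
300 [130 129  92  5
[... 634 characters left out ...]
 51  48  51  52  55  50  55  57  56  54
  58  53  52  48  54  86 125 149 142 109 108]
300 [236 234 173 100 113  95  73  45  51  53  51  46  36  28  29  25  30  27
  34  45  52  62  51  50  83  81  96  95 107]
304 [237 224 153 143 144  99  68  50  49  45  32  27  32  32  28  27  28  28
  29  29  37  53  64  61  88  63  84  97 107]
308 [236 202  94  95  76  80  94  69  67  48  36  30  29  28  29  28  32  29
  28  35  49  74  83  90  72  63  85  96 107]
312 [233 142  97  98  90  77  71  88  95  99  99  80  73  54  47  49  61  69
  79  97  99  94  78  67  68  80  97  97 108]
316 [216 108 118 135 138 114  86  82  81  80  82  87  90  92  95  95  87  83
  81  74  72  69  71  84 109 117 105  95 107]
```

Emit:
play_rows(
  series=[
    {"translation": [0,-0.009,0],"delta_rot": [0,0,0],"claw": 0.3},
    {"translation": [0,0,0],"delta_rot": [0,0,0],"claw": 0.3},
    {"translation": [0,0,-0.02],"delta_rot": [0,0,0],"claw": 0.3},
    {"translation": [0,0,-0.02],"delta_rot": [0,0,0],"claw": 0.3},
    {"translation": [0,0,0],"delta_rot": [0,0,0],"claw": 0.3},
  ],
)

```text
t: 12.68
ee_pos: [0.466, -0.1677, 0.0293]
tool_rot: [-3.141, -0.005, 0.001]
contact_force: [0.2, -0.5, -0.5]
width: 0.0408
finger_force: 25.0
```

Emit:
play_rows(
  series=[
    {"translation": [0,0,-0.006],"delta_rot": [0,0,0],"claw": 0.3},
    {"translation": [0,0,-0.006],"delta_rot": [0,0,0],"claw": 0.3},
    {"translation": [0,0,-0.006],"delta_rot": [0,0,0],"claw": 0.3},
    {"translation": [0,0,0],"delta_rot": [0,0,0],"claw": 0.3},
    {"translation": [0,0,0],"delta_rot": [0,0,0],"claw": 0.3},
  ],
)

```text
t: 13.1
ee_pos: [0.4664, -0.1678, 0.027]
tool_rot: [3.142, 0.005, -0.0]
contact_force: [0.9, 0.2, -0.5]
width: 0.0411
finger_force: 25.0
```

Emit:
play_rows(
  series=[
    {"translation": [0,0,-0.006],"delta_rot": [0,0,0],"claw": 0.3},
    {"translation": [0,0,-0.006],"delta_rot": [0,0,0],"claw": 0.3},
    {"translation": [0,0,-0.006],"delta_rot": [0,0,0],"claw": 0.3},
    {"translation": [0,0,0],"delta_rot": [0,0,0],"claw": 0.3},
    {"translation": [0,0,0],"delta_rot": [0,0,0],"claw": 0.3},
  ],
)

```text
t: 13.52
ee_pos: [0.4664, -0.1678, 0.0243]
tool_rot: [3.142, 0.005, -0.0]
contact_force: [0.4, 0.7, -1.0]
width: 0.0408
finger_force: 25.0
```

Emit:
play_rows(
  series=[
    {"translation": [0,0,-0.006],"delta_rot": [0,0,0],"claw": 0.3},
    {"translation": [0,0,-0.005],"delta_rot": [0,0,0],"claw": 0.3},
    {"translation": [0,0,0],"delta_rot": [0,0,0],"claw": 0.3},
    {"translation": [0,0,0],"delta_rot": [0,0,0],"claw": 0.3},
    {"translation": [0,0,0],"delta_rot": [0,0,0],"claw": 0.3},
  ],
)

```text
t: 13.93
ee_pos: [0.4664, -0.1678, 0.0227]
tool_rot: [3.142, 0.005, -0.0]
contact_force: [-0.7, 0.6, -1.5]
width: 0.0409
finger_force: 25.0
```

Emit:
play_rows(
  series=[
    {"translation": [0,0,-0.003],"delta_rot": [0,0,0],"claw": 0.3},
    {"translation": [0,0,-0.003],"delta_rot": [0,0,0],"claw": 0.3},
    {"translation": [0,0,0],"delta_rot": [0,0,0],"claw": 0.3},
    {"translation": [0,0,0],"delta_rot": [0,0,0],"claw": 0.3},
    {"translation": [0,0,0],"delta_rot": [0,0,0],"claw": 0.3},
  ],
)

```text
t: 14.35
ee_pos: [0.4665, -0.1679, 0.0223]
tool_rot: [3.141, 0.005, 0.0]
contact_force: [-2.0, -0.2, 5.9]
width: 0.0408
finger_force: 25.0
```

Emit:
play_rows(
  series=[
    {"translation": [0,0,0],"delta_rot": [0,0,0],"claw": 0.47},
    {"translation": [0,0,0],"delta_rot": [0,0,0],"claw": 0.55},
    {"translation": [0,0,0],"delta_rot": [0,0,0],"claw": 0.65},
    {"translation": [0,0,0.05],"delta_rot": [0,0,0],"claw": 0.8},
    {"translation": [0,0,0.15],"delta_rot": [0,0,0],"claw": 1},
  ],
)

```text
t: 14.77
ee_pos: [0.4643, -0.167, 0.0501]
tool_rot: [-3.139, -0.005, 0.008]
contact_force: [-0.2, -0.3, -0.0]
width: 0.0676
finger_force: 0.0
```

Emit:
play_rows(
  series=[
    {"translation": [0,0,0.2],"delta_rot": [0,0,0],"claw": 1},
    {"translation": [0.02,0.2,0.1],"delta_rot": [0,0,0],"claw": 1},
    {"translation": [0.02,0.25,0],"delta_rot": [0,0,0],"claw": 1},
    {"translation": [0.02,0.25,0],"delta_rot": [0,0,0],"claw": 1},
    {"translation": [0.02,0.15,0],"delta_rot": [0,0,0],"claw": 1},
  ],
)

```text
t: 15.18
ee_pos: [0.4786, -0.0366, 0.098]
tool_rot: [-3.141, -0.009, -0.003]
contact_force: [0.4, 0.2, -0.3]
width: 0.092
finger_force: 0.0
```

```bash
python3 - <<'E'
from look import *
o=arm.observe();print(o["t"],o["ee_pos"],o["width"])
t=vision.camera("top")[:,:,::-1];s=vision.camera("side")[:,:,::-1]
cv2.imwrite("pics/top7.png",t);cv2.imwrite("pics/side7.png",s)
R=lambda im,x,y,r:cv2.resize(im[y-r:y+r,x-r:x+r],(300,300),interpolation=cv2.INTER_CUBIC)
cv2.imwrite("pics/c7.png",np.vstack([np.hstack([R(t,367,218,20),R(s,225,305,30)]),np.hstack([R(t,244,188,20),R(s,267,210,25)])]))
E
```

```text
15.1833 [ 0.47864165 -0.03664378  0.09798245] 0.09196189425162045
```

View pics/c7.png

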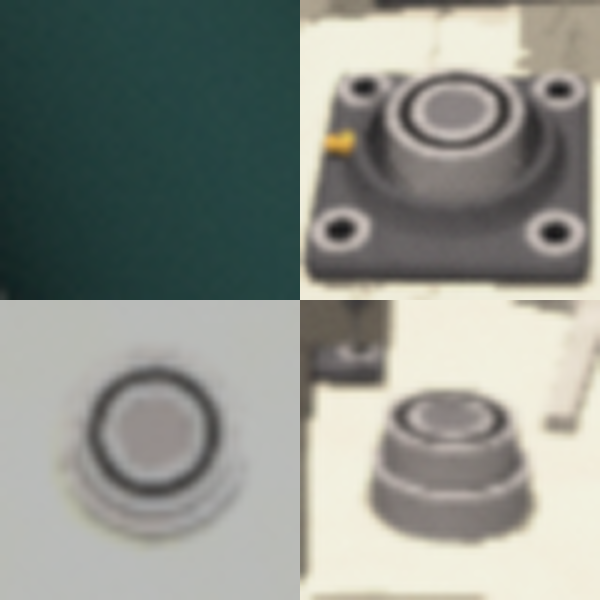

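M is seated home and level. L on the stack is at top px (244.1,185.0), giving (0.537, 0.1364).

Emit:
play_rows(
  series=[
    {"translation": [0.08,0.24,0],"delta_rot": [0,0,0],"claw": 1},
    {"translation": [0.08,0.25,0],"delta_rot": [0,0,0],"claw": 1},
    {"translation": [0.08,0.25,0],"delta_rot": [0,0,0],"claw": 1},
    {"translation": [0.08,0.24,0],"delta_rot": [0,0,0],"claw": 1},
    {"translation": [0.06,0.16,0],"delta_rot": [0,0,0],"claw": 1},
  ],
)

```text
t: 15.7
ee_pos: [0.5363, 0.1336, 0.0973]
tool_rot: [-3.14, -0.007, -0.001]
contact_force: [0.5, -0.6, -0.8]
width: 0.0918
finger_force: 0.0
```

Emit:
play_rows(
  series=[
    {"translation": [0,0,0],"delta_rot": [0,0,0],"claw": 1},
    {"translation": [0,0,-0.1],"delta_rot": [0,0,0],"claw": 1},
    {"translation": [0,0,-0.15],"delta_rot": [0,0,0],"claw": 0.9},
    {"translation": [0,0,-0.1],"delta_rot": [0,0,0],"claw": 0.85},
    {"translation": [0,0,0],"delta_rot": [0,0,0],"claw": 0.85},
  ],
)

```text
t: 16.12
ee_pos: [0.5333, 0.1281, 0.0416]
tool_rot: [3.139, 0.002, -0.009]
contact_force: [-0.4, -0.4, -0.5]
width: 0.0783
finger_force: 0.0
```

Emit:
play_rows(
  series=[
    {"translation": [0,0,0],"delta_rot": [0,0,0],"claw": 0.85},
    {"translation": [0,0,0],"delta_rot": [0,0,0],"claw": 0.85},
    {"translation": [0,0,0],"delta_rot": [0,0,0],"claw": 0.85},
    {"translation": [0,0,0],"delta_rot": [0,0,0],"claw": 0.85},
    {"translation": [0,0,0],"delta_rot": [0,0,0],"claw": 0.85},
  ],
)

```text
t: 16.53
ee_pos: [0.536, 0.1306, 0.0452]
tool_rot: [-3.141, -0.004, -0.002]
contact_force: [-0.4, -0.0, 0.8]
width: 0.0781
finger_force: 0.0
```

Emit:
play_rows(
  series=[
    {"translation": [0.005,0.039,0],"delta_rot": [0,0,0],"claw": 0.85},
    {"translation": [0,0,-0.04],"delta_rot": [0,0,0],"claw": 0.85},
    {"translation": [0,0,-0.04],"delta_rot": [0,0,0],"claw": 0.8},
    {"translation": [0,0,-0.03],"delta_rot": [0,0,0],"claw": 0.75},
    {"translation": [0,0,0],"delta_rot": [0,0,0],"claw": 0.7},
  ],
)

```text
t: 16.95
ee_pos: [0.5351, 0.1362, 0.0264]
tool_rot: [3.141, 0.005, -0.004]
contact_force: [-0.1, 0.4, -0.6]
width: 0.0653
finger_force: 0.0
```

Emit:
play_rows(
  series=[
    {"translation": [0,0,0],"delta_rot": [0,0,0],"claw": 0.7},
    {"translation": [0,0,0],"delta_rot": [0,0,0],"claw": 0.7},
    {"translation": [0,0,0],"delta_rot": [0,0,0],"claw": 0.68},
    {"translation": [0,0,0],"delta_rot": [0,0,0],"claw": 0.66},
    {"translation": [0,0,0],"delta_rot": [0,0,0],"claw": 0.64},
  ],
)

```text
t: 17.37
ee_pos: [0.5363, 0.1365, 0.028]
tool_rot: [-3.142, -0.005, -0.0]
contact_force: [0.7, 0.2, 0.7]
width: 0.0588
finger_force: 0.0
```

Emit:
play_rows(
  series=[
    {"translation": [0.004,0,0.002],"delta_rot": [0,0,0],"claw": 0.6},
    {"translation": [0,0,0],"delta_rot": [0,0,0],"claw": 0.55},
    {"translation": [0,0,0],"delta_rot": [0,0,0],"claw": 0.45},
    {"translation": [0,0,0],"delta_rot": [0,0,0],"claw": 0.4},
    {"translation": [0,0,0],"delta_rot": [0,0,0],"claw": 0.4},
  ],
  force=30,
)

```text
t: 17.78
ee_pos: [0.5369, 0.1364, 0.0283]
tool_rot: [3.141, 0.005, 0.0]
contact_force: [-1.1, -1.1, 1.0]
width: 0.0511
finger_force: 30.0
```

Emit:
play_rows(
  series=[
    {"translation": [0,0,0],"delta_rot": [0,0,0],"claw": 0.4},
    {"translation": [0,0,0],"delta_rot": [0,0,0],"claw": 0.4},
    {"translation": [0,0,0.02],"delta_rot": [0,0,0],"claw": 0.4},
    {"translation": [0,0,0.04],"delta_rot": [0,0,0],"claw": 0.4},
    {"translation": [0,0,0.1],"delta_rot": [0,0,0],"claw": 0.4},
  ],
)

```text
t: 18.2
ee_pos: [0.535, 0.1364, 0.0509]
tool_rot: [3.141, 0.005, -0.006]
contact_force: [-0.2, 0.5, -2.1]
width: 0.0507
finger_force: 30.0
```

Emit:
play_rows(
  series=[
    {"translation": [0,0,0.15],"delta_rot": [0,0,0],"claw": 0.4},
    {"translation": [0,0,0.15],"delta_rot": [0,0,0],"claw": 0.4},
    {"translation": [-0.07,0.12,0.1],"delta_rot": [0,0,0],"claw": 0.4},
    {"translation": [-0.1,0.2,0],"delta_rot": [0,0,0],"claw": 0.4},
    {"translation": [-0.1,0.2,0],"delta_rot": [0,0,0],"claw": 0.4},
  ],
)

```text
t: 18.62
ee_pos: [0.4968, 0.2148, 0.1137]
tool_rot: [-3.141, 0.0, -0.004]
contact_force: [0.3, 2.0, -1.1]
width: 0.0512
finger_force: 30.0
```

Emit:
play_rows(
  series=[
    {"translation": [-0.1,0.2,0],"delta_rot": [0,0,0],"claw": 0.4},
    {"translation": [-0.07,0.16,0],"delta_rot": [0,0,0],"claw": 0.4},
    {"translation": [-0.03,0.1,0],"delta_rot": [0,0,0],"claw": 0.4},
    {"translation": [0,0,-0.1],"delta_rot": [0,0,0],"claw": 0.4},
    {"translation": [0,0,-0.1],"delta_rot": [0,0,0],"claw": 0.4},
  ],
)

```text
t: 19.03
ee_pos: [0.4659, 0.2859, 0.083]
tool_rot: [-3.14, -0.01, -0.003]
contact_force: [0.1, -1.1, -1.5]
width: 0.0514
finger_force: 30.0
```

Emit:
play_rows(
  series=[
    {"translation": [0,0,-0.1],"delta_rot": [0,0,0],"claw": 0.4},
    {"translation": [0,0,-0.05],"delta_rot": [0,0,0],"claw": 0.4},
    {"translation": [0,0,0],"delta_rot": [0,0,0],"claw": 0.4},
    {"translation": [0,0,0],"delta_rot": [0,0,0],"claw": 0.4},
    {"translation": [0,0,0],"delta_rot": [0,0,0],"claw": 0.4},
  ],
)

```text
t: 19.45
ee_pos: [0.4667, 0.2839, 0.0604]
tool_rot: [-3.141, -0.005, -0.001]
contact_force: [0.5, -0.4, -1.8]
width: 0.051
finger_force: 30.0
```

Emit:
play_rows(
  series=[
    {"translation": [-0.003,0,-0.06],"delta_rot": [0,0,0],"claw": 0.4},
    {"translation": [0,0,-0.06],"delta_rot": [0,0,0],"claw": 0.4},
    {"translation": [0,0,-0.04],"delta_rot": [0,0,0],"claw": 0.4},
    {"translation": [0,0,0],"delta_rot": [0,0,0],"claw": 0.4},
    {"translation": [0,0,0],"delta_rot": [0,0,0],"claw": 0.4},
  ],
)

```text
t: 19.87
ee_pos: [0.4653, 0.2833, 0.035]
tool_rot: [3.141, 0.005, -0.002]
contact_force: [0.6, -0.1, -1.4]
width: 0.0511
finger_force: 30.0
```

```bash
python3 - <<'E'
from m import *
o=arm.observe();p=o["ee_pos"];print(o["t"],p.round(4),S.proj(p))
im=vision.camera("side")[:,:,::-1];cv2.imwrite("pics/side8.png",im)
g=cv2.cvtColor(im,cv2.COLOR_BGR2GRAY).astype(int); g0=cv2.cvtColor(cv2.imread("pics/side0.png"),cv2.COLOR_BGR2GRAY).astype(int)
for r in range(168,186): print(r,g[r,217:262])
print()
for r in range(178,190,1): print(r,g0[r,217:262])
E
```

```text
19.8667 [0.4653 0.2833 0.035 ] [238.10351754 178.8335746 ]
168 [ 51  54  96 170 224 236 237 237 237 238 237 237 238 238 237 234 209 138
  96  92  93  91  92  89  80  67  73  85  88  87  87  85  83  81  81  85
  83  91 107 115 102 104 123 134 181]
169 [ 46  56 106 184 230 237 238 239 238 238 238 237 237 238 238 234 212 137
  96  92  94  92  91  90  79  69  81  92  96  97  97  96  95  93  93  94
  95 103 122 124 102  98 118 141 185]
170 [ 41  57 118 193 232 238 239 238 239 239 238 238 238 238 238 235 211 138
  95  94  93  93  92  92  79  70  84  99 102 103 102 102 101 100 101  97
 101 102 110 119 121 120 117 132 182]
171 [ 36  70 137 205 234 238 238 238 239 238 238 238 238 237 237 233 210 141
  99  92  92  92  92  88  81  69  80  91  94  92  94  93  94  94  95  90
  91  91  93  98 106 105 103 117 176]
172 [ 42  93 168 221 234 235 235 236 235 236 237 235 234 233 231 222 189 132
  99  92  92  91  93  90  82  65  73  83  80  79  77  76  78  79  80  79
  80  77  78  79  80  85  83 108 177]
173 [ 59 105 172 219 227 227 227 227 228 228 228 225 219 208 193 169 138 107
  92  92  92  91  93  90
[... 3899 characters left out ...]
2  65  55  41  32  30  28
  27  29  30  26  29  27  30  28  22  27  31  38  52  66  76  80  79  70
  78  92  97 123 186 230 236 237 237]
187 [237 238 236 225 176 118  92  79  75  83  86  89  84  74  61  46  39  33
  36  33  28  30  28  30  29  31  36  41  46  56  68  76  83  81  72  64
  70  87  95 121 184 229 237 237 237]
188 [237 237 234 218 155 108  93  83  75  78  80  87  87  89  82  72  65  59
  58  54  50  50  50  50  53  57  59  66  72  78  83  84  76  72  65  66
  76  88  96 120 184 229 236 237 237]
189 [237 237 233 206 139 102  99  89  84  80  77  79  82  82  83  85  87  86
  85  84  81  79  80  82  81  84  83  84  82  79  76  72  70  68  70  76
  89  96  98 123 185 229 237 236 233]
```

Numerically, the held bearing's centre is at u≈238.1 and the hub's at u≈238.2, so they are aligned. Lower gently.

Emit:
play_rows(
  series=[
    {"translation": [0,0,0],"delta_rot": [0,0,0],"claw": 0.4},
    {"translation": [0,0,-0.015],"delta_rot": [0,0,0],"claw": 0.4},
    {"translation": [0,0,-0.015],"delta_rot": [0,0,0],"claw": 0.4},
    {"translation": [0,0,0],"delta_rot": [0,0,0],"claw": 0.4},
    {"translation": [0,0,0],"delta_rot": [0,0,0],"claw": 0.4},
  ],
)

```text
t: 20.33
ee_pos: [0.4657, 0.2835, 0.031]
tool_rot: [3.141, 0.005, -0.0]
contact_force: [-0.0, -0.4, -2.1]
width: 0.0512
finger_force: 30.0
```

Emit:
play_rows(
  series=[
    {"translation": [0,0,-0.006],"delta_rot": [0,0,0],"claw": 0.4},
    {"translation": [0,0,-0.006],"delta_rot": [0,0,0],"claw": 0.4},
    {"translation": [0,0,-0.006],"delta_rot": [0,0,0],"claw": 0.4},
    {"translation": [0,0,0],"delta_rot": [0,0,0],"claw": 0.4},
    {"translation": [0,0,0],"delta_rot": [0,0,0],"claw": 0.4},
  ],
)

```text
t: 20.75
ee_pos: [0.4658, 0.2835, 0.0284]
tool_rot: [3.141, 0.005, -0.0]
contact_force: [0.1, -0.3, -1.7]
width: 0.0508
finger_force: 30.0
```

Emit:
play_rows(
  series=[
    {"translation": [0,0,-0.006],"delta_rot": [0,0,0],"claw": 0.4},
    {"translation": [0,0,-0.006],"delta_rot": [0,0,0],"claw": 0.4},
    {"translation": [0,0,-0.006],"delta_rot": [0,0,0],"claw": 0.4},
    {"translation": [0,0,0],"delta_rot": [0,0,0],"claw": 0.4},
    {"translation": [0,0,0],"delta_rot": [0,0,0],"claw": 0.4},
  ],
)

```text
t: 21.17
ee_pos: [0.4658, 0.2835, 0.0257]
tool_rot: [3.141, 0.005, -0.0]
contact_force: [-0.7, -0.0, -1.1]
width: 0.051
finger_force: 30.0
```

Emit:
play_rows(
  series=[
    {"translation": [0,0,-0.006],"delta_rot": [0,0,0],"claw": 0.4},
    {"translation": [0,0,-0.006],"delta_rot": [0,0,0],"claw": 0.4},
    {"translation": [0,0,0],"delta_rot": [0,0,0],"claw": 0.4},
    {"translation": [0,0,0],"delta_rot": [0,0,0],"claw": 0.4},
    {"translation": [0,0,0],"delta_rot": [0,0,0],"claw": 0.4},
  ],
)

```text
t: 21.58
ee_pos: [0.4658, 0.2835, 0.0239]
tool_rot: [3.142, 0.005, -0.0]
contact_force: [-0.6, -0.3, -1.3]
width: 0.0507
finger_force: 30.0
```

Emit:
play_rows(
  series=[
    {"translation": [0,0,-0.005],"delta_rot": [0,0,0],"claw": 0.4},
    {"translation": [0,0,-0.005],"delta_rot": [0,0,0],"claw": 0.4},
    {"translation": [0,0,-0.003],"delta_rot": [0,0,0],"claw": 0.4},
    {"translation": [0,0,0],"delta_rot": [0,0,0],"claw": 0.4},
    {"translation": [0,0,0],"delta_rot": [0,0,0],"claw": 0.4},
  ],
)

```text
t: 22.0
ee_pos: [0.4659, 0.2835, 0.0223]
tool_rot: [3.141, 0.005, 0.0]
contact_force: [-0.7, -0.9, 3.5]
width: 0.0508
finger_force: 30.0
```

Emit:
play_rows(
  series=[
    {"translation": [0,0,0],"delta_rot": [0,0,0],"claw": 0.58},
    {"translation": [0,0,0],"delta_rot": [0,0,0],"claw": 0.65},
    {"translation": [0,0,0],"delta_rot": [0,0,0],"claw": 0.75},
    {"translation": [0,0,0.05],"delta_rot": [0,0,0],"claw": 0.9},
    {"translation": [0,0,0.15],"delta_rot": [0,0,0],"claw": 1},
  ],
)

```text
t: 22.42
ee_pos: [0.4639, 0.2823, 0.0501]
tool_rot: [3.139, 0.005, -0.008]
contact_force: [0.1, -0.4, -0.4]
width: 0.0776
finger_force: 0.0
```

Emit:
play_rows(
  series=[
    {"translation": [0,0,0.2],"delta_rot": [0,0,0],"claw": 1},
    {"translation": [0,0,0.1],"delta_rot": [0,0,0],"claw": 1},
    {"translation": [0.05,-0.05,0],"delta_rot": [0,0,0],"claw": 1},
    {"translation": [0.05,-0.05,0],"delta_rot": [0,0,0],"claw": 1},
    {"translation": [0.05,0,0],"delta_rot": [0,0,0],"claw": 1},
  ],
)

```text
t: 22.83
ee_pos: [0.4891, 0.2658, 0.0964]
tool_rot: [3.139, 0.001, -0.001]
contact_force: [0.3, -0.4, -0.5]
width: 0.092
finger_force: 0.0
```

```bash
python3 - <<'E'
from look import *
o=arm.observe();print(o["t"],o["ee_pos"],o["width"])
t=vision.camera("top")[:,:,::-1];s=vision.camera("side")[:,:,::-1]
cv2.imwrite("pics/top9.png",t);cv2.imwrite("pics/side9.png",s)
R=lambda im,x,y,r:cv2.resize(im[y-r:y+r,x-r:x+r],(300,300),interpolation=cv2.INTER_CUBIC)
cv2.imwrite("pics/c9.png",np.vstack([np.hstack([R(t,184,213,25),R(s,239,187,25)]),np.hstack([R(t,244,188,20),R(s,267,210,25)])]))
E
```

```text
22.8333 [0.48908941 0.2657603  0.09642718] 0.09204742068861106
```

View pics/c9.png

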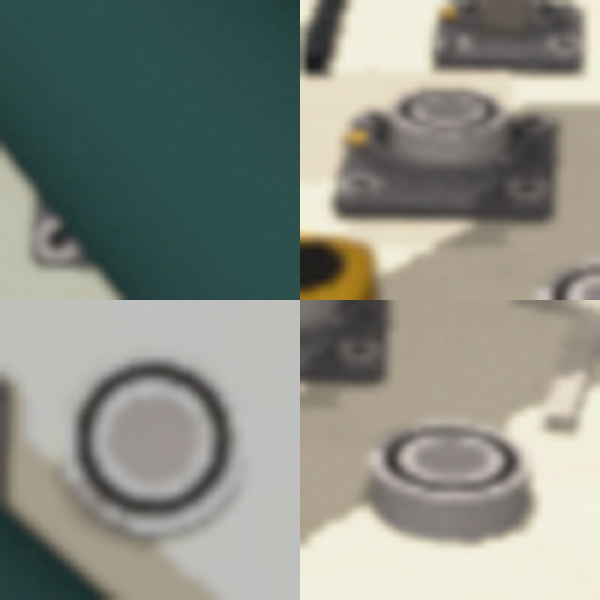

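L is seated. XL is at top px (244.0,186.1), giving (0.537, 0.137).

Emit:
play_rows(
  series=[
    {"translation": [0.06,-0.16,0],"delta_rot": [0,0,0],"claw": 1},
    {"translation": [0.08,-0.22,0],"delta_rot": [0,0,0],"claw": 1},
    {"translation": [0.08,-0.22,0],"delta_rot": [0,0,0],"claw": 1},
    {"translation": [0.06,-0.16,0],"delta_rot": [0,0,0],"claw": 1},
    {"translation": [0.03,-0.09,0],"delta_rot": [0,0,0],"claw": 1},
  ],
)

```text
t: 23.35
ee_pos: [0.5353, 0.137, 0.0956]
tool_rot: [3.14, -0.002, -0.003]
contact_force: [-1.0, 0.3, 0.2]
width: 0.0917
finger_force: 0.0
```

Emit:
play_rows(
  series=[
    {"translation": [0,0,-0.1],"delta_rot": [0,0,0],"claw": 1},
    {"translation": [0,0,-0.15],"delta_rot": [0,0,0],"claw": 1},
    {"translation": [0,0,-0.1],"delta_rot": [0,0,0],"claw": 1},
    {"translation": [0,0,0],"delta_rot": [0,0,0],"claw": 1},
    {"translation": [0,0,0],"delta_rot": [0,0,0],"claw": 1},
  ],
)

```text
t: 23.77
ee_pos: [0.5336, 0.1411, 0.0432]
tool_rot: [3.141, 0.005, -0.005]
contact_force: [-0.4, 0.8, -0.4]
width: 0.0921
finger_force: 0.0
```

Emit:
play_rows(
  series=[
    {"translation": [0.01,-0.02,0],"delta_rot": [0,0,0],"claw": 1},
    {"translation": [0,0,-0.05],"delta_rot": [0,0,0],"claw": 1},
    {"translation": [0,0,-0.05],"delta_rot": [0,0,0],"claw": 1},
    {"translation": [0,0,0],"delta_rot": [0,0,0],"claw": 1},
    {"translation": [0,0,0],"delta_rot": [0,0,0],"claw": 1},
  ],
)

```text
t: 24.18
ee_pos: [0.536, 0.1379, 0.0291]
tool_rot: [3.141, 0.005, -0.001]
contact_force: [-0.1, -0.6, 0.3]
width: 0.0918
finger_force: 0.0
```

Emit:
play_rows(
  series=[
    {"translation": [0,0,0],"delta_rot": [0,0,0],"claw": 1},
    {"translation": [0,0,0],"delta_rot": [0,0,0],"claw": 1},
    {"translation": [0,0,0],"delta_rot": [0,0,0],"claw": 1},
    {"translation": [0,0,0],"delta_rot": [0,0,0],"claw": 1},
    {"translation": [0,0,0],"delta_rot": [0,0,0],"claw": 1},
  ],
)

```text
t: 24.6
ee_pos: [0.5364, 0.1381, 0.0297]
tool_rot: [-3.142, -0.005, -0.0]
contact_force: [-0.5, -0.0, -0.6]
width: 0.0918
finger_force: 0.0
```

Emit:
play_rows(
  series=[
    {"translation": [0.004,-0.007,-0.04],"delta_rot": [0,0,0],"claw": 1},
    {"translation": [0,0,-0.05],"delta_rot": [0,0,0],"claw": 1},
    {"translation": [0,0,-0.03],"delta_rot": [0,0,0],"claw": 1},
    {"translation": [0,0,-0.02],"delta_rot": [0,0,0],"claw": 0.9},
    {"translation": [0,0,0],"delta_rot": [0,0,0],"claw": 0.85},
  ],
)

```text
t: 25.02
ee_pos: [0.5362, 0.1368, 0.0074]
tool_rot: [3.141, 0.005, -0.003]
contact_force: [0.5, -0.3, -0.5]
width: 0.0802
finger_force: 0.0
```

Emit:
play_rows(
  series=[
    {"translation": [0,0,0],"delta_rot": [0,0,0],"claw": 0.8},
    {"translation": [0,0,0],"delta_rot": [0,0,0],"claw": 0.78},
    {"translation": [0,0,0],"delta_rot": [0,0,0],"claw": 0.76},
    {"translation": [0,0,0],"delta_rot": [0,0,0],"claw": 0.74},
    {"translation": [0,0,0],"delta_rot": [0,0,0],"claw": 0.72},
  ],
)

```text
t: 25.43
ee_pos: [0.537, 0.137, 0.0087]
tool_rot: [-3.142, -0.005, -0.001]
contact_force: [-0.8, 0.1, -0.1]
width: 0.0662
finger_force: 0.0
```

Emit:
play_rows(
  series=[
    {"translation": [0,0,0],"delta_rot": [0,0,0],"claw": 0.68},
    {"translation": [0,0,0],"delta_rot": [0,0,0],"claw": 0.6},
    {"translation": [0,0,0],"delta_rot": [0,0,0],"claw": 0.5},
    {"translation": [0,0,0],"delta_rot": [0,0,0],"claw": 0.5},
    {"translation": [0,0,0],"delta_rot": [0,0,0],"claw": 0.5},
  ],
  force=40,
)

```text
t: 25.85
ee_pos: [0.537, 0.1364, 0.0087]
tool_rot: [3.141, 0.004, -0.0]
contact_force: [-0.6, -2.1, 3.2]
width: 0.061
finger_force: 40.0
```

Emit:
play_rows(
  series=[
    {"translation": [0,0,0],"delta_rot": [0,0,0],"claw": 0.5},
    {"translation": [0,0,0],"delta_rot": [0,0,0],"claw": 0.5},
    {"translation": [0,0,0.02],"delta_rot": [0,0,0],"claw": 0.5},
    {"translation": [0,0,0.06],"delta_rot": [0,0,0],"claw": 0.5},
    {"translation": [0,0,0.1],"delta_rot": [0,0,0],"claw": 0.5},
  ],
)

```text
t: 26.27
ee_pos: [0.5353, 0.1375, 0.0346]
tool_rot: [-3.141, -0.006, 0.005]
contact_force: [0.3, 0.4, -2.8]
width: 0.0611
finger_force: 40.0
```

Emit:
play_rows(
  series=[
    {"translation": [0,0,0.15],"delta_rot": [0,0,0],"claw": 0.5},
    {"translation": [0,0,0.15],"delta_rot": [0,0,0],"claw": 0.5},
    {"translation": [-0.05,-0.12,0.1],"delta_rot": [0,0,0],"claw": 0.5},
    {"translation": [-0.08,-0.2,0],"delta_rot": [0,0,0],"claw": 0.5},
    {"translation": [-0.08,-0.22,0],"delta_rot": [0,0,0],"claw": 0.5},
  ],
)

```text
t: 26.68
ee_pos: [0.5059, 0.0577, 0.0971]
tool_rot: [-3.14, -0.011, -0.005]
contact_force: [0.9, -0.5, -2.6]
width: 0.0613
finger_force: 40.0
```

Emit:
play_rows(
  series=[
    {"translation": [-0.08,-0.22,0],"delta_rot": [0,0,0],"claw": 0.5},
    {"translation": [-0.07,-0.2,0],"delta_rot": [0,0,0],"claw": 0.5},
    {"translation": [-0.04,-0.11,0],"delta_rot": [0,0,0],"claw": 0.5},
    {"translation": [0,0,-0.1],"delta_rot": [0,0,0],"claw": 0.5},
    {"translation": [0,0,-0.1],"delta_rot": [0,0,0],"claw": 0.5},
  ],
)

```text
t: 27.1
ee_pos: [0.4774, -0.0247, 0.0663]
tool_rot: [3.142, 0.0, 0.005]
contact_force: [0.0, 0.7, -3.5]
width: 0.0608
finger_force: 40.0
```

Emit:
play_rows(
  series=[
    {"translation": [0,0,-0.05],"delta_rot": [0,0,0],"claw": 0.5},
    {"translation": [0,0,0],"delta_rot": [0,0,0],"claw": 0.5},
    {"translation": [0,0,0],"delta_rot": [0,0,0],"claw": 0.5},
    {"translation": [0,0,0],"delta_rot": [0,0,0],"claw": 0.5},
    {"translation": [0,0,0],"delta_rot": [0,0,0],"claw": 0.5},
  ],
)

```text
t: 27.52
ee_pos: [0.4776, -0.023, 0.0587]
tool_rot: [-3.142, -0.006, -0.002]
contact_force: [0.1, 0.5, -2.3]
width: 0.0611
finger_force: 40.0
```

Emit:
play_rows(
  series=[
    {"translation": [-0.003,-0.004,-0.05],"delta_rot": [0,0,0],"claw": 0.5},
    {"translation": [0,0,-0.06],"delta_rot": [0,0,0],"claw": 0.5},
    {"translation": [0,0,-0.04],"delta_rot": [0,0,0],"claw": 0.5},
    {"translation": [0,0,0],"delta_rot": [0,0,0],"claw": 0.5},
    {"translation": [0,0,0],"delta_rot": [0,0,0],"claw": 0.5},
  ],
)

```text
t: 27.93
ee_pos: [0.4759, -0.024, 0.0348]
tool_rot: [-3.141, -0.005, 0.003]
contact_force: [0.4, -0.1, -2.4]
width: 0.0609
finger_force: 40.0
```

```bash
python3 - <<'E'
from m import *
o=arm.observe();p=o["ee_pos"];print(o["t"],p.round(4),S.proj(p))
im=vision.camera("side")[:,:,::-1];cv2.imwrite("pics/side10.png",im)
g=cv2.cvtColor(im,cv2.COLOR_BGR2GRAY).astype(int); g0=cv2.cvtColor(cv2.imread("pics/side0.png"),cv2.COLOR_BGR2GRAY).astype(int)
for r in range(236,254,3): print(r,g[r,208:272])
print()
for r in range(239,266,3): print(r,g0[r,208:272])
E
```

```text
27.9333 [ 0.4759 -0.024   0.0348] [236.16917394 243.010668  ]
236 [221 220 219 220 221 220 220 220 220 220 220 218 201 157 114  81  50  32
  43  71  93  93  94  92  94  93  92  93  91  91  92  91  88  82  88  97
 114 114  90  51  37  65 102 130 145 158 162 163 164 163 163 164 164 164
 164 163 164 167 173 204 233 238 238 237]
239 [219 221 219 218 216 217 218 216 216 214 213 201 171 129  96  56  27  38
  71 100 104  93  93  94  91  93  94  91  92  92  90  91  84  74  76  90
 112 131 114  72  33  39  76 110 127 125 125 124 119 117 121 123 122 132
 159 194 222 226 229 231 236 238 238 237]
242 [213 185 138 137 146 116  78  62  77 112 145 140 111 111 121 110  80  49
  35  52  78  93  94  94  93  91  92  93  92  92  90  90  82  79  95 108
  99  76  47  41  67  96 118 120 105  92  91  82  72  73  88 102  92  81
 108 151 165 166 167 167 166 167 167 166]
245 [203 161 107  96 105 116 117 116 116 104  84  65  71  90  98 104 109 110
 107 101  95  90  88  90  92  92  93  92  91  91  91  87  78  58  62  73
  88  98 109 118 117 111 104  96  84  65  57  59  65  65  64  64  62  63
  79 118 152 163 164
[... 2237 characters left out ...]
 30  28  29  27  29  27  29  28  30  29  30  27  28  30
  30  28  30  33  41  51  65  80  90  91  93  86  74  63  65  72  84  96
 102  99 108 151 213 234 238 238 238 238]
260 [212 143 101 100 103 102 101  97  89  83  82  79  79  79  83  86  94  97
 100 102  99  89  78  72  62  59  58  51  53  54  52  55  58  63  69  79
  91  92  98  96  95  94  91  83  75  71  65  66  71  78  89  98 104 103
 102 102 100 113 174 228 237 236 237 237]
263 [210 140  99  99 103 104 104 105 102 102  99  95  89  86  83  81  80  80
  81  79  81  82  84  83  84  86  89  88  86  85  88  89  86  87  84  83
  80  78  74  72  76  76  75  78  79  83  86  97 113 133 149 155 165 169
 164 150 136 119 126 182 229 236 237 238]
```

The bearing's centre is at u≈236.4 and the hub's at 236.8, within 1 mm. Lower.

Emit:
play_rows(
  series=[
    {"translation": [0,0,0],"delta_rot": [0,0,0],"claw": 0.5},
    {"translation": [0,0,-0.015],"delta_rot": [0,0,0],"claw": 0.5},
    {"translation": [0,0,-0.015],"delta_rot": [0,0,0],"claw": 0.5},
    {"translation": [0,0,0],"delta_rot": [0,0,0],"claw": 0.5},
    {"translation": [0,0,0],"delta_rot": [0,0,0],"claw": 0.5},
  ],
)

```text
t: 28.4
ee_pos: [0.4763, -0.0241, 0.0309]
tool_rot: [3.142, 0.005, -0.0]
contact_force: [-0.4, 0.5, -3.0]
width: 0.0609
finger_force: 40.0
```

Emit:
play_rows(
  series=[
    {"translation": [0,0,-0.006],"delta_rot": [0,0,0],"claw": 0.5},
    {"translation": [0,0,-0.006],"delta_rot": [0,0,0],"claw": 0.5},
    {"translation": [0,0,-0.006],"delta_rot": [0,0,0],"claw": 0.5},
    {"translation": [0,0,0],"delta_rot": [0,0,0],"claw": 0.5},
    {"translation": [0,0,0],"delta_rot": [0,0,0],"claw": 0.5},
  ],
)

```text
t: 28.82
ee_pos: [0.4764, -0.0241, 0.0282]
tool_rot: [3.142, 0.005, -0.0]
contact_force: [0.3, -0.3, -2.9]
width: 0.0609
finger_force: 40.0
```

Next a +0.6 mm x trim while lowering.

Emit:
play_rows(
  series=[
    {"translation": [0.004,0,-0.006],"delta_rot": [0,0,0],"claw": 0.5},
    {"translation": [0,0,-0.006],"delta_rot": [0,0,0],"claw": 0.5},
    {"translation": [0,0,-0.006],"delta_rot": [0,0,0],"claw": 0.5},
    {"translation": [0,0,0],"delta_rot": [0,0,0],"claw": 0.5},
    {"translation": [0,0,0],"delta_rot": [0,0,0],"claw": 0.5},
  ],
)

```text
t: 29.23
ee_pos: [0.477, -0.0241, 0.0255]
tool_rot: [3.142, 0.005, -0.0]
contact_force: [-0.7, -0.2, -2.6]
width: 0.0611
finger_force: 40.0
```

Emit:
play_rows(
  series=[
    {"translation": [0,0,-0.005],"delta_rot": [0,0,0],"claw": 0.5},
    {"translation": [0,0,-0.005],"delta_rot": [0,0,0],"claw": 0.5},
    {"translation": [0,0,0],"delta_rot": [0,0,0],"claw": 0.5},
    {"translation": [0,0,0],"delta_rot": [0,0,0],"claw": 0.5},
    {"translation": [0,0,0],"delta_rot": [0,0,0],"claw": 0.5},
  ],
)

```text
t: 29.65
ee_pos: [0.4771, -0.0241, 0.0241]
tool_rot: [3.142, 0.005, -0.0]
contact_force: [0.1, 0.5, -3.1]
width: 0.0609
finger_force: 40.0
```

Emit:
play_rows(
  series=[
    {"translation": [0,0,-0.004],"delta_rot": [0,0,0],"claw": 0.5},
    {"translation": [0,0,-0.004],"delta_rot": [0,0,0],"claw": 0.5},
    {"translation": [0,0,-0.003],"delta_rot": [0,0,0],"claw": 0.5},
    {"translation": [0,0,0],"delta_rot": [0,0,0],"claw": 0.5},
    {"translation": [0,0,0],"delta_rot": [0,0,0],"claw": 0.5},
  ],
)

```text
t: 30.07
ee_pos: [0.4771, -0.0241, 0.0226]
tool_rot: [3.141, 0.005, 0.0]
contact_force: [-1.0, -1.1, 2.0]
width: 0.0611
finger_force: 40.0
```

Emit:
play_rows(
  series=[
    {"translation": [0,0,0],"delta_rot": [0,0,0],"claw": 0.7},
    {"translation": [0,0,0],"delta_rot": [0,0,0],"claw": 0.78},
    {"translation": [0,0,0],"delta_rot": [0,0,0],"claw": 0.85},
    {"translation": [0,0,0.05],"delta_rot": [0,0,0],"claw": 0.9},
    {"translation": [0,0,0.15],"delta_rot": [0,0,0],"claw": 0.9},
  ],
)

```text
t: 30.48
ee_pos: [0.475, -0.024, 0.051]
tool_rot: [-3.141, -0.005, 0.008]
contact_force: [-0.3, 0.2, 0.0]
width: 0.0827
finger_force: 0.0
```

Emit:
play_rows(
  series=[
    {"translation": [0,0,0.25],"delta_rot": [0,0,0],"claw": 1},
    {"translation": [0,0,0.25],"delta_rot": [0,0,0],"claw": 1},
    {"translation": [-0.04,-0.2,0.25],"delta_rot": [0,0,0],"claw": 1},
    {"translation": [-0.05,-0.25,0.1],"delta_rot": [0,0,0],"claw": 1},
    {"translation": [-0.05,-0.25,0],"delta_rot": [0,0,0],"claw": 1},
  ],
)

```text
t: 30.9
ee_pos: [0.4595, -0.1257, 0.1795]
tool_rot: [3.139, 0.01, 0.013]
contact_force: [0.5, -0.1, 0.7]
width: 0.0917
finger_force: 0.0
```

Emit:
play_rows(
  series=[
    {"translation": [-0.05,-0.25,0],"delta_rot": [0,0,0],"claw": 1},
    {"translation": [-0.05,-0.25,0],"delta_rot": [0,0,0],"claw": 1},
    {"translation": [-0.08,-0.24,0],"delta_rot": [0,0,0],"claw": 1},
    {"translation": [-0.1,-0.24,0],"delta_rot": [0,0,0],"claw": 1},
    {"translation": [-0.1,-0.24,0],"delta_rot": [0,0,0],"claw": 1},
  ],
)

```text
t: 31.32
ee_pos: [0.3991, -0.3096, 0.1755]
tool_rot: [3.141, 0.005, 0.001]
contact_force: [1.3, -0.2, -0.1]
width: 0.0917
finger_force: 0.0
```

Emit:
play_rows(
  series=[
    {"translation": [-0.12,-0.24,0],"delta_rot": [0,0,0],"claw": 1},
    {"translation": [-0.12,-0.24,0],"delta_rot": [0,0,0],"claw": 1},
    {"translation": [-0.12,-0.2,0],"delta_rot": [0,0,0],"claw": 1},
    {"translation": [0,0,0],"delta_rot": [0,0,0],"claw": 1},
    {"translation": [0,0,0],"delta_rot": [0,0,0],"claw": 1},
  ],
)

```text
t: 31.73
ee_pos: [0.3443, -0.4116, 0.175]
tool_rot: [3.141, -0.003, -0.0]
contact_force: [-0.1, 0.4, 0.1]
width: 0.0921
finger_force: 0.0
```

```bash
python3 - <<'E'
from look import *
o=arm.observe();print(o["t"],o["ee_pos"],o["contact_force"])
t=vision.camera("top")[:,:,::-1];s=vision.camera("side")[:,:,::-1]
cv2.imwrite("pics/topF.png",t);cv2.imwrite("pics/sideF.png",s)
R=lambda im,x,y,r:cv2.resize(im[y-r:y+r,x-r:x+r],(200,200),interpolation=cv2.INTER_CUBIC)
a=np.hstack([R(t,120,202,25),R(t,184,213,25),R(t,308,212,25),R(t,367,218,25)])
b=np.hstack([R(s,249,165,25),R(s,239,187,25),R(s,237,253,33),R(s,225,305,33)])
c=cv2.resize(t[145:235,95:395],(800,240)); cv2.imwrite("pics/cF.png",np.vstack([a,b,c[:200]]))
t0=cv2.imread("pics/top0.png"); d=cv2.absdiff(t,t0)[148:176,155:224].max(2); print("caliper diff",d.max(),d.mean())
E
```

```text
31.7333 [ 0.34431998 -0.41164704  0.17498449] [-0.12338509  0.41609026  0.14817246]
caliper diff 4 1.8633540372670807
```

View pics/cF.png

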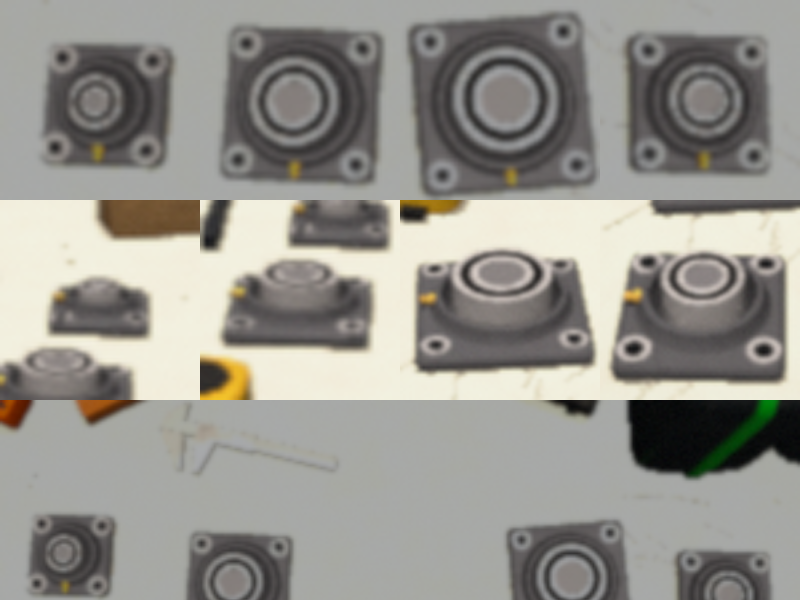

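The final picture shows all four bearings level and centred in their housings, and the caliper is unmoved (maximum pixel difference 4).

```bash
python3 -c "
from station import arm
print(arm.hand_in())"
```

```text
the job is handed in; nothing more can be done
None
```

All four bearings are seated level in their matching housings, each lowered gently until it touched the shoulder; the caliper is where it was, and the job was handed in at about 32 s of the 112 s allowed, with the judge's verdict not shown.

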